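# Put the spice jar and the vitamin bottle back in their own places

### The arm

A 6-joint arm with a two-finger parallel gripper is mounted at the origin on a cart in front of the work surface, level with it; the furniture and walls round the work are solid. World frame = base frame: x ahead of the robot, y to its left, z up, the work surface at z = 0. Lengths are in mm, angles in rad, forces in N, time in s.
With the tool pointing down it reaches from about 375 to 925 mm from the base axis. Payload 5.7 kg.
Tool frame: the origin (TCP) lies midway between the tips of the shut fingers; the grasp point (between the pads) lies 19 mm behind it; z points along the fingers, y is the direction in which the jaws open and shut (so a half turn about z gives the same grasp; the last joint's range is limited). The gripper opens to 88 mm and grips with 3 to 60 N. Pads are 20 mm wide; open, the fingers measure 115 mm over their backs; the gripper's body (75 mm by 178 mm) begins 61 mm behind the grasp point.
Start: joints at [-1.226, 0.359, 1.51, -0, 1.272, -0.115], TCP at [266.242, -537.659, 222.623] pointing down, gripper open.
Joint ranges: [-2.97, 2.97], [-1.01, 2.36], [0.21, 2.38], [-0.96, 4.11], [0.2, 2.71], [-2.98, 2.98]. Speed limits (rad/s): [2.39, 2.39, 3.14, 3.14, 3.14, 3.14].

### API

Orientations are given as a rotation vector (axis times angle).
In Python, from rig import observe, cams, ctrl gives the robot as it stands. The module is installed in compiled form; this text tells all that it offers.
- The arm moves only by the tool carry_out, never from a script. Its argument "moves" is a list of rows, each a list of 7 numbers: the shift along the world's x, y, z in cm, then the turn, a rotation vector about the world's x, y, z in rad, then the closure, from 0 (fully open) to 1 (shut). In form: [[tx, ty, tz, rx, ry, rz, claw], ...]. A call has 1 to 12 rows; each row is the pose to reach, as a shift and turn from the pose commanded when the call began; what a row does not reach only later rows make up. A row lasts 1/10 s, in which the tool goes at most 50 mm and 8.59 degrees, less where a joint would pass 70% of its speed; a pose out of reach is approached as far as the arm can. A call with a gripper value outside its range is refused whole. The fingers move at their own pace and stop on an object; "grip_force" is the grip in N (left out, the last holds). Time passes only in rows, so rows that repeat a pose let the fingers close. It gives the time, the measured TCP pose, the force and the opening at its end, in the units of the state.
- observe(): the state, without advancing time (a new reading comes with each control period).
- cams.grab_frame(name): name is "side" or "top" or "wrist"; returns the picture (400x640x3 uint8, red, green, blue); there is no depth.
- cams.get_calibration(name): a dict with "vfov" (degrees; the focal length in pixels is half the picture's height over the tangent of half this angle, whatever the lens; pixels are square), "cx", "cy" (the principal point, pixels), "rvec" (rotation vector, rad) and "tvec" (3), from world to camera coordinates, as OpenCV has them; the wrist camera has in their place "T_tool_cam" (4x4, takes a point from camera to tool coordinates, whose origin is the TCP and whose axes are the flange's). Camera axes: x right, y down, z forward; pixel columns grow to the right and rows downward; lengths in mm; the calibration is good to about 2 mm. The wrist camera is an equidistant fisheye: a pixel r from the principal point sees the ray r / f radians off the axis. A picture is of the moment at which its call begins: read the wrist's pose just before it. get_calibration takes no time and is no camera call.
- ctrl.finish_job(): hands the job in, once; it reports no verdict.
The state is a dict: "time_s": time; "qpos": joint angles; "joint_velocities": joint speeds; "joint_torque": joint torques, N m; "eef_pos": TCP position; "tool_rot": TCP orientation; "wrist_force": force on the tool from outside, world axes, zero at the start; "torque": the same for the moment, N m; "gripper_width": finger opening in mm.
Only numpy, scipy, OpenCV 4.12 (cv2) and the standard library are available. Lean on these libraries where they do the work, as an engineer would, in place of code of your own. Each camera call takes 0.05 s, during which the arm holds its last target.

### The job

The blue-capped vitamin bottle and the dark-capped spice jar were put away in each other's places: the vitamin bottle belongs in the white tray with the purple-capped one, the spice jar in the rear middle compartment of the wooden caddy. First clear the pepper mill and the tall cream bottle, which stand in the way, from the caddy's front row onto the chopping board; then move the vitamin bottle and the spice jar to where they belong; and only then put the mill and the tall bottle each back in the compartment it came from. Keep everything standing upright and leave the green-capped jars and the purple-capped bottle where they are.

Things in the scene. Friction and masses are not known exactly. Their poses are not given: they have to be found in the camera images.
- caddy: Fixed light-wood open caddy, 156 mm (x) by 206 mm (y), 36 mm high; origin at centre of underside, +x to its rear row. Yaw within 0.2 rad. Walls and dividers 5 mm thick, floor 6 mm. Front row: two compartments 79 by 95 mm, centres x = -34, y = +49 and -49 mm. Rear row: three, 61 mm deep, centres x = +42, y = +67, 0, -67 mm; the middle one is 62 mm wide.
- board: Fixed chopping board of medium-brown wood, 150 mm (its x) by 210 mm (its y) by 14 mm thick, flat on the worktop; origin at the centre of its underside, z up; turned at most 0.2 rad; empty at the start.
- tray: Fixed long white tray for vitamin bottles, 90 mm (its x) by 210 mm (its y), rim 18 mm high, 4 mm thick, floor 4 mm; origin at the centre of its underside, z up; turned at most 0.2 rad. At the start the purple-capped bottle stands near one end, the dark-capped spice jar near the other (each about 66 mm from the centre); the middle is free.
- mill_mid (a point): Dark wooden pepper mill with a round head, 171 mm high, foot 55 mm across; loose, stands in one of the caddy's front compartments. The point is on its axis, half-way up (85 mm above its underside). The head, 122 to 160 mm above the underside, is 50 mm across; the waist under it 40 to 46 mm. Its head does not turn. About 0.3 kg.
- tall_bottle_mid (a point): Tall cream-white bottle with a white cap, 175 mm high, 60 mm across; loose, stands in the other front compartment. The point is on its axis, half-way up (87 mm above its underside). The cap, from 145 mm up, is 50 mm across. About 0.3 kg.
- blue_bottle_mid (a point): Small white vitamin bottle with a blue cap, 75 mm high, 44 mm across (cap 37 mm, from 57 mm up); loose, stands in the caddy's rear middle compartment. The point is on its axis, half-way up (37 mm above its underside). About 0.07 kg.
- dark_jar_mid (a point): Clear spice jar with a dark brown, nearly black cap and dark label, 105 mm high, 41 mm across; loose, stands near one end of the white tray. The point is on its axis, half-way up (52 mm above its underside). About 0.11 kg.
- green_a_mid (a point): Spice jar with a green cap and a white and red label, 106 mm high, 46 mm across; loose, stands in one of the caddy's outer rear compartments and stays there. The point is on its axis, half-way up.
- green_b_mid (a point): Spice jar with a green cap and a green label, 106 mm high, 46 mm across; loose, stands in the other outer rear compartment and stays there. The point is on its axis, half-way up.
- purple_bottle_mid (a point): White vitamin bottle with a purple cap, 105 mm high, 52 mm across; loose, stands near one end of the white tray and stays there. The point is on its axis, half-way up.

How it is judged (in metres and radians):
On the way, in this order (a step that is already met when the one before it is completed fails the run):
1. The mill and the tall bottle both stand upright on the chopping board, let go, while the blue-capped bottle is still in its compartment (x of mill_mid in the frame of board between -0.068 and 0.068 m and y of mill_mid in the frame of board between -0.098 and 0.098 m and z of mill_mid in the frame of board between 0.0935 and 0.1055 m and angle between each of mill_mid, tall_bottle_mid's own z axis and vertical below 0.12 rad and x of tall_bottle_mid in the frame of board between -0.068 and 0.068 m and y of tall_bottle_mid in the frame of board between -0.098 and 0.098 m and z of tall_bottle_mid in the frame of board between 0.0955 and 0.1075 m and contact force between the fingers and mill below 0.1 N and contact force between the fingers and tall_bottle below 0.1 N and distance of blue_bottle_mid from where it was at the start of the episode below 0.02 m), for 0.2 s.
2. The blue-capped bottle stands in the white tray and the dark-capped jar in the caddy's rear middle compartment, both let go, the mill and the tall bottle still on the board (x of blue_bottle_mid in the frame of tray between -0.03 and 0.03 m and y of blue_bottle_mid in the frame of tray between -0.09 and 0.09 m and z of blue_bottle_mid in the frame of tray between 0.0355 and 0.0475 m and angle between each of blue_bottle_mid, dark_jar_mid, mill_mid, tall_bottle_mid's own z axis and vertical below 0.12 rad and x of dark_jar_mid in the frame of caddy between 0.022 and 0.064 m and y of dark_jar_mid in the frame of caddy between -0.024 and 0.024 m and z of dark_jar_mid in the frame of caddy between 0.0525 and 0.0645 m and contact force between the fingers and blue_bottle below 0.1 N and contact force between the fingers and dark_jar below 0.1 N and x of mill_mid in the frame of board between -0.068 and 0.068 m and y of mill_mid in the frame of board between -0.098 and 0.098 m and z of mill_mid in the frame of board between 0.0935 and 0.1055 m and x of tall_bottle_mid in the frame of board between -0.068 and 0.068 m and y of tall_bottle_mid in the frame of board between -0.098 and 0.098 m and z of tall_bottle_mid in the frame of board between 0.0955 and 0.1075 m), for 0.2 s.
At the end, for the whole second after the job is handed in: Mill and tall bottle stand in the front compartments they came from (within 35 mm of where each stood), the dark-capped jar in the rear middle compartment, the blue-capped bottle in the white tray; all on the floor of their place, within 0.12 rad of upright, let go and at rest (x of mill_mid in the frame of caddy between -0.055 and -0.012 m and y of mill_mid in the frame of caddy between -0.08 and 0.08 m and z of mill_mid in the frame of caddy between 0.0855 and 0.0975 m and angle between each of mill_mid, tall_bottle_mid, blue_bottle_mid, dark_jar_mid's own z axis and vertical below 0.12 rad and distance of each of mill_mid, tall_bottle_mid from where it was at the start of the episode below 0.035 m and x of tall_bottle_mid in the frame of caddy between -0.055 and -0.012 m and y of tall_bottle_mid in the frame of caddy between -0.08 and 0.08 m and z of tall_bottle_mid in the frame of caddy between 0.0875 and 0.0995 m and x of blue_bottle_mid in the frame of tray between -0.03 and 0.03 m and y of blue_bottle_mid in the frame of tray between -0.09 and 0.09 m and z of blue_bottle_mid in the frame of tray between 0.0355 and 0.0475 m and x of dark_jar_mid in the frame of caddy between 0.022 and 0.064 m and y of dark_jar_mid in the frame of caddy between -0.024 and 0.024 m and z of dark_jar_mid in the frame of caddy between 0.0525 and 0.0645 m and linear speed of each of mill, tall_bottle, blue_bottle, dark_jar below 0.03 m/s and contact force between the fingers and mill below 0.1 N and contact force between the fingers and tall_bottle below 0.1 N and contact force between the fingers and blue_bottle below 0.1 N and contact force between the fingers and dark_jar below 0.1 N); the robot touches nothing.
It fails at once if A green-capped jar or the purple-capped bottle is moved by more than 25 mm or tipped (distance of any of green_a_mid, green_b_mid, purple_bottle_mid from where it was at the start of the episode above 0.025 m or angle between any of green_a_mid, green_b_mid, purple_bottle_mid's own z axis and vertical above 0.35 rad).
It fails at once if One of the handled things is tipped over (angle between any of mill_mid, tall_bottle_mid, blue_bottle_mid, dark_jar_mid's own z axis and vertical above 0.6 rad).
It also fails if it takes over 128 s, if anything falls off the work surface, if the arm or the gripper's body presses on something with over 40 N, if the wrist force passes 120 N, or if a joint passes its speed limit or range.

## Working session

There is one attempt and no reset: what is moved stays moved. The work goes in short steps, Python scripts to look and compute and a tool call to move; the robot and the scene stay as the last step left them, time stands still between calls to the robot, and variables do not carry over. Pictures are saved under pics/ and viewed, and the job is handed in when it is done.

Besides the shell and the picture viewer there is one more tool, called as name(argument=value, ...) on one line, values as JSON. carry_out: Moves the arm, as the interface text tells. Its arguments: {"type":"object","properties":{"moves":{"type":"array","items":{"type":"array","items":{"type":"number"}}},"grip_force":{"type":"number"}},"required":["moves"]}

```bash
mkdir -p pics; ls; python3 - <<'E'
from rig import observe, cams, ctrl
import cv2
s=observe()
for k,v in s.items(): print(k,v)
for n in ["side","top","wrist"]:
    print(n,cams.get_calibration(n))
    im=cams.grab_frame(n); cv2.imwrite(f"pics/{n}0.png",im[:,:,::-1])
E
```

```text
pics
time_s 0.0
qpos [-1.22611407e+00  3.59505108e-01  1.51141538e+00 -3.07881339e-05
  1.27251405e+00 -1.15070139e-01]
joint_velocities [ 3.52433175e-04  1.08282760e-03 -1.77298096e-03  9.91961535e-05
 -1.88948927e-03  8.81305455e-04]
joint_torque [ 1.57752588e-04 -5.15369761e+01 -2.70720828e+01  6.74236380e-02
  3.49696598e-02 -1.46306502e-04]
eef_pos [ 265.99978115 -537.04328603  221.8160344 ]
tool_rot [-3.05717022e+00 -7.15431524e-01  3.77120694e-04]
wrist_force [-0.20589275  0.65962625 -0.25324214]
torque [-0.02428235  0.00329803  0.02674047]
gripper_width 88.05500998515086
side {'vfov': 44.653822412282224, 'cx': 317.1093316580554, 'cy': 203.35887358749324, 'rvec': array([ 2.16209342, -1.51530863,  0.44942397]), 'tvec': array([-160.39489031,  383.40988435, 1260.51286814])}
top {'vfov': 57.79105160362303, 'cx': 319.7133384354331, 'cy': 193.19706525393687, 'rvec': array([ 2.12318722, -2.14779719,  0.11865297]), 'tvec': array([  2.93810591, 445.23632738, 876.61885198])}
wrist {'vfov': 65.70646984690485, 'cx': 319.1398786347268, 'cy': 198.06022497470465, 'T_tool_cam': array([[ 4.72167498e-04, -9.59628924e-01, -2.81268740e-01,
         7.66191387e+01],
       [ 9.99999887e-01,  4.67311917e-04,  8.43371782e-05,
         2.02169856e-01],
       [ 5.05078387e-05, -2.81268749e-01,  9.59629037e-01,
        -1.62283974e+02],
       [ 0.00000000e+00,  0.00000000e+00,  0.00000000e+00,
         1.00000000e+00]])}
```

View pics/top0.png

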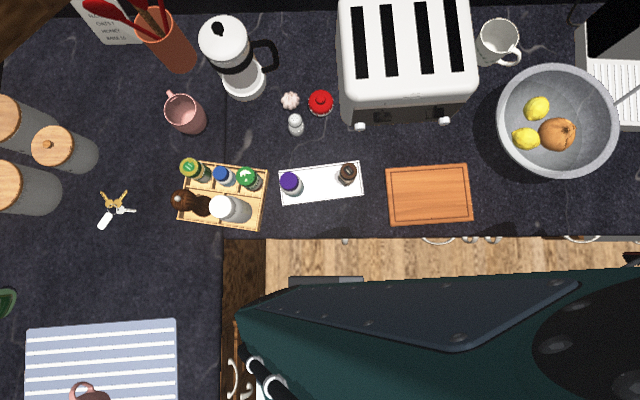

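View pics/side0.png

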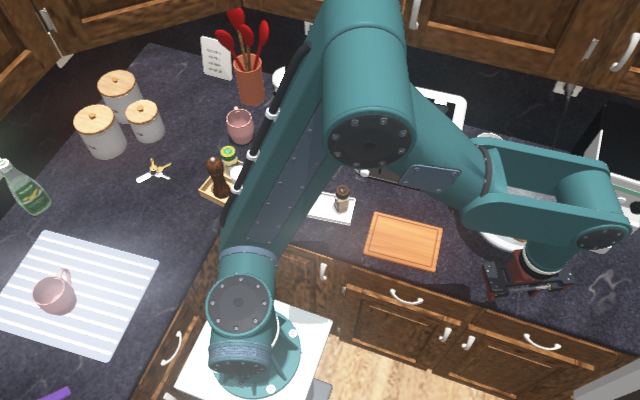

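View pics/wrist0.png

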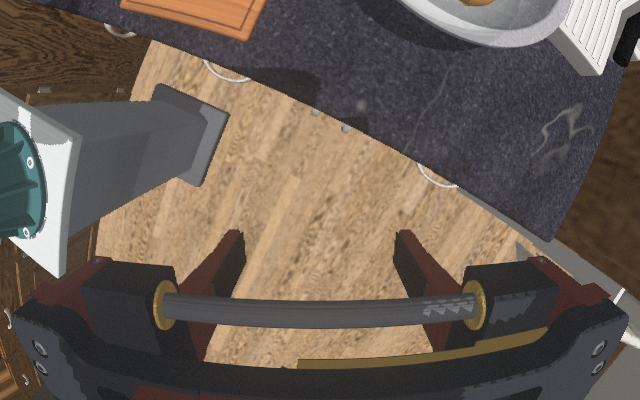

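```bash
cat > h.py <<'E'
import numpy as np, cv2
from scipy.spatial.transform import Rotation as R
from rig import observe, cams, ctrl
def ray(name,uv,s=None):
    c=cams.get_calibration(name); f=200/np.tan(np.radians(c['vfov']/2))
    uv=np.atleast_2d(np.asarray(uv,float)); d=(uv-[c['cx'],c['cy']])
    if name=='wrist':
        r=np.linalg.norm(d,axis=1,keepdims=True)+1e-9; th=r/f
        v=np.hstack([d/r*np.sin(th),np.cos(th)])
        T=c['T_tool_cam']; Rw=R.from_rotvec(s['tool_rot']).as_matrix()
        return np.array(s['eef_pos'])+Rw@T[:3,3], v@(Rw@T[:3,:3]).T
    M=R.from_rotvec(c['rvec']).as_matrix()
    v=np.hstack([d/f,np.ones((len(d),1))])
    return -M.T@c['tvec'], v@M
def plane(name,uv,z,s=None):
    o,v=ray(name,uv,s); t=(z-o[2])/v[:,2]; return o+v*t[:,None]
def proj(name,P,s=None):
    c=cams.get_calibration(name); f=200/np.tan(np.radians(c['vfov']/2)); P=np.atleast_2d(np.asarray(P,float))
    if name=='wrist':
        T=c['T_tool_cam']; Rw=R.from_rotvec(s['tool_rot']).as_matrix()
        q=(P-(np.array(s['eef_pos'])+Rw@T[:3,3]))@(Rw@T[:3,:3])
        r=np.linalg.norm(q[:,:2],axis=1,keepdims=True); th=np.arctan2(r,q[:,2:])
        return q[:,:2]/(r+1e-9)*th*f+[c['cx'],c['cy']]
    q=P@R.from_rotvec(c['rvec']).as_matrix().T+c['tvec']
    return q[:,:2]/q[:,2:]*f+[c['cx'],c['cy']]
def grab(name,fn):
    s=observe(); im=cams.grab_frame(name)[:,:,::-1].copy(); cv2.imwrite('pics/'+fn,im); return s,im
E
python3 - <<'E'
from h import *
print(ray('top',[[320,193]]),ray('side',[[320,193]]))
print(plane('top',[[320,236],[387,195],[180,162],[430,195],[320,183],[222,196]],0).round())
im=cv2.imread('pics/top0.png')
cv2.imwrite('pics/topc.png',cv2.resize(im[140:250,160:490],None,fx=2.4,fy=2.4,interpolation=cv2.INTER_CUBIC))
cv2.imwrite('pics/topd.png',cv2.resize(im[145:240,165:275],None,fx=6,fy=6,interpolation=cv2.INTER_CUBIC))
E
```

```text
(array([318.65435967, -27.53852732, 929.73418777]), array([[ 0.13997547,  0.02712208, -0.98978391]])) (array([-284.70907291, -268.49392572, 1268.25632529]), array([[ 0.52838165,  0.18151229, -0.8296709 ]]))
[[ 339.   -1.    0.]
 [ 443. -175.    0.]
 [ 538.  369.    0.]
 [ 441. -284.    0.]
 [ 476.   -2.    0.]
 [ 446.  254.    0.]]
```

View pics/topc.png

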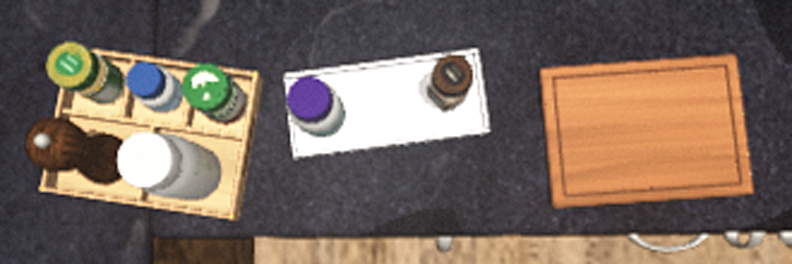

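View pics/topd.png

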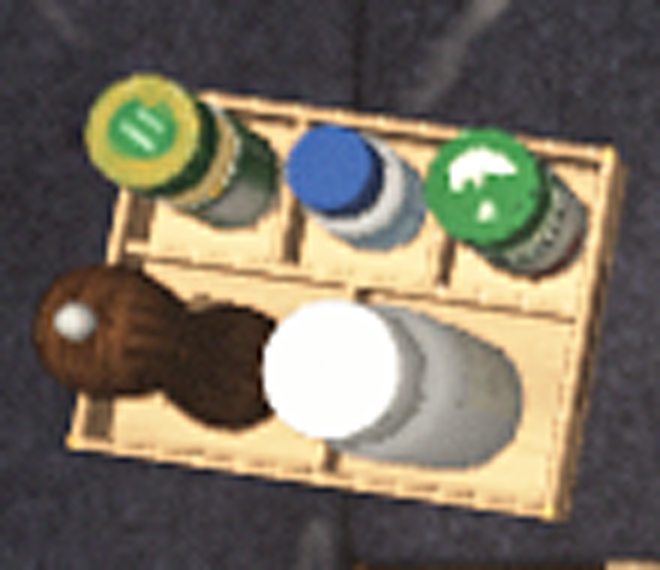

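```bash
python3 - <<'E'
from h import *
im=cv2.imread('pics/top0.png')
cd=lambda p:[165+(p[0]+.5)/6-.5,145+(p[1]+.5)/6-.5]
# caddy
FL,FR,RR=plane('top',[cd((68,445)),cd((564,520)),cd((622,151))],36)
print('caddy',FL,FR,RR,np.linalg.norm(FL-FR),np.linalg.norm(FR-RR))
y=(FL-FR)[:2]; th1=np.arctan2(-y[0],y[1]); x=(RR-FR)[:2]; th2=np.arctan2(x[1],x[0]); c=(FL+RR)/2
print('yaw',th1,th2,'c',c)
# tray, board masks
hsv=cv2.cvtColor(im,cv2.COLOR_BGR2HSV)
roi=np.zeros(im.shape[:2],np.uint8); roi[150:215,272:370]=255
m=((hsv[...,1]<40)&(hsv[...,2]>190)).astype(np.uint8)*255&roi
def rect(m,z,nm):
    cs,_=cv2.findContours(m,cv2.RETR_EXTERNAL,cv2.CHAIN_APPROX_NONE); cc=max(cs,key=cv2.contourArea)
    h=cv2.convexHull(cc)[:,0]; P=plane('top',h,z)[:,:2]
    r=cv2.minAreaRect(P.astype(np.float32)); print(nm,r)
rect(m,18,'tray')
roi[:]=0; roi[155:232,378:480]=255
m=((hsv[...,0]<22)&(hsv[...,1]>80)&(hsv[...,2]>90)).astype(np.uint8)*255&roi
rect(m,14,'board')
def cap(nm,sel,box,z):
    x0,y0,x1,y1=box; mm=np.zeros(im.shape[:2],np.uint8); mm[y0:y1,x0:x1]=sel[y0:y1,x0:x1]*255
    cs,_=cv2.findContours(mm,cv2.RETR_EXTERNAL,cv2.CHAIN_APPROX_NONE); cc=max(cs,key=cv2.contourArea)
    e=cv2.fitEllipse(cv2.convexHull(cc)); print(nm,np.round(e[0],1),np.round(e[1],1),plane('top',[e[0]],z).round(1))
H,S,V=[hsv[...,i].astype(int) for i in range(3)]
cap('blue',(H>95)&(H<125)&(S>110)&(V>90),(210,160,240,190),75+6)
cap('purple',(H>120)&(H<150)&(S>80),(275,165,310,200),105+4)
cap('greenb',(H>45)&(H<85)&(S>100)&(V>70),(234,160,262,195),106+6)
cap('cream',(S<15)&(V>245),(205,190,240,222),181)
for nm,p,z in [('greena',(145,133),112),('mill',(73,322),171+6),('millhead',(108,332),147),('cream',(332,370),181),('blue',(334,168),81),('gb',(486,187),112)]:
    print(nm,plane('top',[cd(p)],z).round(1))
print('dark',plane('top',[(160+454/2.4,140+74/2.4)],109))
E
```

```text
caddy [385.03029014 357.39750615  36.        ] [351.79195992 149.47181859  36.        ] [506.12149731 127.11510642  36.        ] 210.56561481836235 155.94046520662013
yaw -0.15851561081643328 -0.14386269964389922 c [445.57589372 242.25630628  36.        ]
tray ((475.2548828125, -3.49151611328125), (91.27638244628906, 209.57469177246094), 6.65765380859375)
board ((442.65185546875, -277.2875671386719), (151.02224731445312, 210.78244018554688), 3.323483467102051)
blue [219.7 172.7] [13.4 14.1] [[491.4 236.6  81. ]]
purple [288.4 180.8] [17.5 18.9] [[464.2  67.5 109. ]]
greenb [245.1 175.7] [18.5 18.8] [[477.  167.5 112. ]]
cream [219.5 206.1] [21.7 22.5] [[399.6 203.9 181. ]]
greena [[500.2 300.  112. ]]
mill [[418.  296.9 177. ]]
millhead [[418.1 296.7 147. ]]
cream [[399.4 202.9 181. ]]
blue [[491.5 235.2  81. ]]
gb [[476.9 166.4 112. ]]
dark [[485.35099336 -72.72251643 109.        ]]
```

```bash
python3 - <<'E'
from h import *
for z in (0,60,100,180): print(z,plane('top',[(360,127),(443,122),(345,122),(340,90),(478,90),(297,125),(320,103),(185,115),(243,95)],z)[:,:2].round().tolist())
im=cv2.imread('pics/side0.png')
cv2.imwrite('pics/sidec.png',cv2.resize(im[130:280,190:450],None,fx=3,fy=3,interpolation=cv2.INTER_CUBIC))
E
```

```text
0 [[625.0, -110.0], [635.0, -328.0], [640.0, -70.0], [730.0, -59.0], [721.0, -426.0], [634.0, 58.0], [694.0, -4.0], [668.0, 361.0], [721.0, 204.0]]
60 [[606.0, -105.0], [614.0, -309.0], [619.0, -68.0], [703.0, -57.0], [695.0, -400.0], [614.0, 52.0], [670.0, -6.0], [646.0, 336.0], [695.0, 189.0]]
100 [[592.0, -101.0], [601.0, -296.0], [605.0, -66.0], [686.0, -55.0], [678.0, -383.0], [600.0, 48.0], [654.0, -7.0], [631.0, 319.0], [678.0, 179.0]]
180 [[566.0, -94.0], [574.0, -270.0], [578.0, -62.0], [650.0, -53.0], [644.0, -349.0], [573.0, 41.0], [622.0, -9.0], [600.0, 286.0], [643.0, 159.0]]
```

View pics/sidec.png

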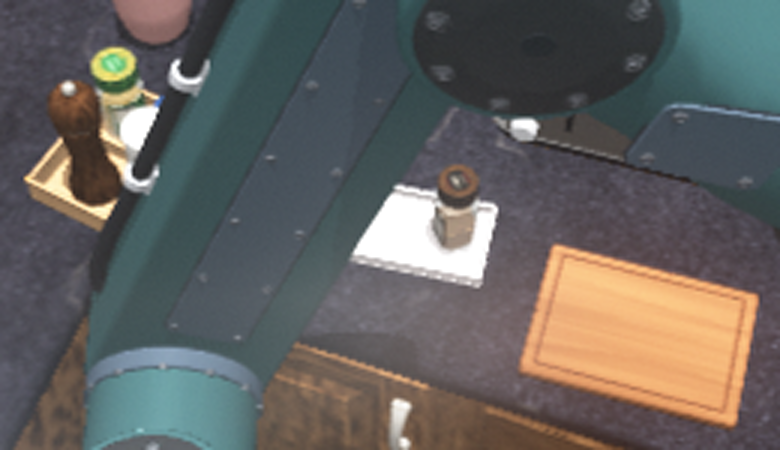

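carry_out(moves=[[2, 4, 3, 0, 0, 0.13, 0], [5, 9, 5, 0, 0, 0.27, 0], [9, 14, 7.7, 0, 0, 0.41, 0], [12, 19, 7.7, 0, 0, 0.55, 0], [15, 24, 7.7, 0, 0, 0.69, 0], [16.4, 29, 7.7, 0, 0, 0.83, 0], [16.4, 33, 7.7, 0, 0, 0.97, 0], [16.4, 37, 7.7, 0, 0, 1.11, 0], [16.4, 41, 7.7, 0, 0, 1.11, 0], [16.4, 45, 7.7, 0, 0, 1.11, 0], [16.4, 49, 7.7, 0, 0, 1.11, 0], [16.4, 52, 7.7, 0, 0, 1.11, 0]])

```text
time_s: 1.35
eef_pos: [429.3, -14.7, 299.5]
tool_rot: [-2.22, -2.221, -0.001]
wrist_force: [0.0, 0.2, -0.3]
gripper_width: 87.9
```

carry_out(moves=[[-0.5, 4, 0, 0, 0, 0, 0], [-1, 8, 0, 0, 0, 0, 0], [-1.5, 12, 0, 0, 0, 0, 0], [-2, 16, 0, 0, 0, 0, 0], [-2.5, 19, 0, 0, 0, 0, 0], [-3, 20.5, 0, 0, 0, 0, 0], [-3, 20.5, 0, 0, 0, 0, 0], [-3, 20.5, 0, 0, 0, 0, 0]])

```text
time_s: 2.15
eef_pos: [400.0, 187.1, 299.4]
tool_rot: [2.221, 2.222, -0.001]
wrist_force: [-0.0, 0.6, -0.0]
gripper_width: 87.9
```

```bash
python3 - <<'E'
from h import *
s,im=grab('wrist','w1.png'); print(s['eef_pos'],s['tool_rot'],s['time_s'])
s2,im2=grab('top','t1.png')
for P in [(400,203,181),(400,203,6),(418,297,177),(491,236,81),(464,67.5,109),(485,-73,109)]: print(P,proj('wrist',[P],s).round())
E
```

```text
[400.03151815 187.1110979  299.44749413] [ 2.22111074e+00  2.22150781e+00 -1.17558900e-03] 2.15
(400, 203, 181) [[320. 176.]]
(400, 203, 6) [[319. 151.]]
(418, 297, 177) [[340.  74.]]
(491, 236, 81) [[393. 134.]]
(464, 67.5, 109) [[368. 266.]]
(485, -73, 109) [[375. 344.]]
```

View pics/w1.png

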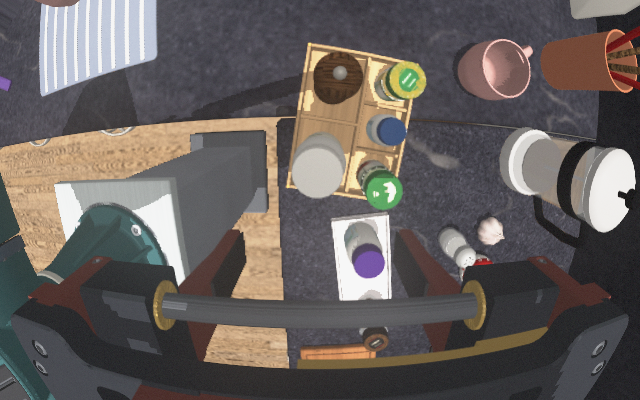

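```bash
python3 - <<'E'
from h import *
im=cv2.imread('pics/w1.png')
cv2.imwrite('pics/w1c.png',cv2.resize(im[30:230,270:450],None,fx=4,fy=4,interpolation=cv2.INTER_CUBIC)[:600*4//3][:800])
c=cv2.resize(im[30:215,270:440],None,fx=3.2,fy=3.2,interpolation=cv2.INTER_CUBIC); cv2.imwrite('pics/w1c.png',c); print(c.shape)
E
```

```text
(592, 544, 3)
```

View pics/w1c.png

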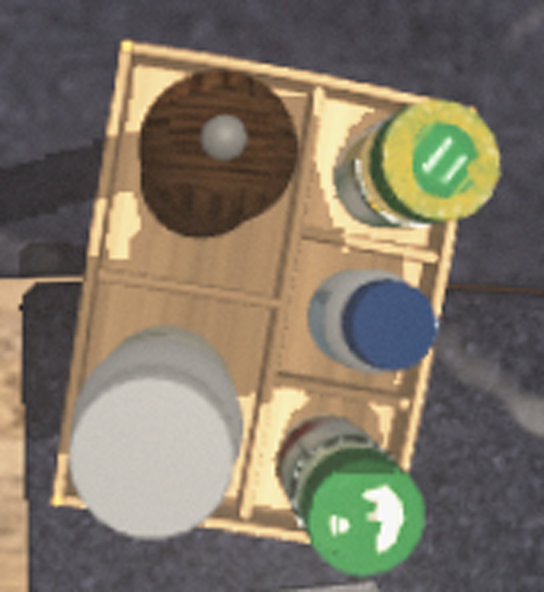

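```bash
python3 - <<'E'
from h import *
s=observe(); s['eef_pos']=np.array([400.03,187.11,299.45])
w=lambda p:[270+(p[0]+.5)/3.2-.5,30+(p[1]+.5)/3.2-.5]
for n,p,z in [('cream',(152,455),181),('mill',(224,137),177),('blue',(390,324),81),('ga',(440,163),112),('gb',(364,512),112)]:
    print(n,plane('wrist',[w(p)],z,s).round(1))
FL,FR,RL=plane('wrist',[w((127,43)),w((54,504)),w((476,106))],36,s)
y=FL-FR;x=RL-FL;print(FL,FR,RL,np.linalg.norm(y),np.linalg.norm(x),np.arctan2(-y[0],y[1]),np.arctan2(x[1],x[0]),(FR+RL)/2)
E
```

```text
cream [[397.8 206.8 181. ]]
mill [[418.3 298.4 177. ]]
blue [[489.8 239.1  81. ]]
ga [[499.8 300.3 112. ]]
gb [[475.7 171.5 112. ]]
[386.61652651 356.87478156  36.        ] [353.16013404 155.17157838  36.        ] [538.07678946 335.15552646  36.        ] 204.45907260133248 153.0095987008597 -0.16437287368524758 -0.14242806567799843 [445.61846175 245.16355242  36.        ]
```

carry_out(moves=[[-0.1, 1.8, -2, 0, 0, 0, 0], [-0.1, 1.8, -5, 0, 0, 0, 0], [-0.1, 1.8, -8, 0, 0, 0, 0], [-0.1, 1.8, -11, 0, 0, 0, 0], [-0.1, 1.8, -13, 0, 0, 0, 0], [-0.1, 1.8, -14.3, 0, 0, 0, 0], [-0.1, 1.8, -14.8, 0, 0, 0, 0], [-0.1, 1.8, -14.8, 0, 0, 0, 0], [-0.1, 1.8, -14.8, 0, 0, 0, 0]], grip_force=25)

```text
time_s: 3.15
eef_pos: [400.0, 205.1, 152.2]
tool_rot: [2.223, 2.219, 0.001]
wrist_force: [-0.0, -0.0, -0.1]
gripper_width: 87.9
```

```bash
python3 - <<'E'
from h import *
s,im=grab('wrist','w2.png'); print(s['eef_pos'],s['wrist_force'])
E
```

```text
[399.98737135 205.0998049  152.23386223] [-0.00198075 -0.02427717 -0.1140191 ]
```

View pics/w2.png

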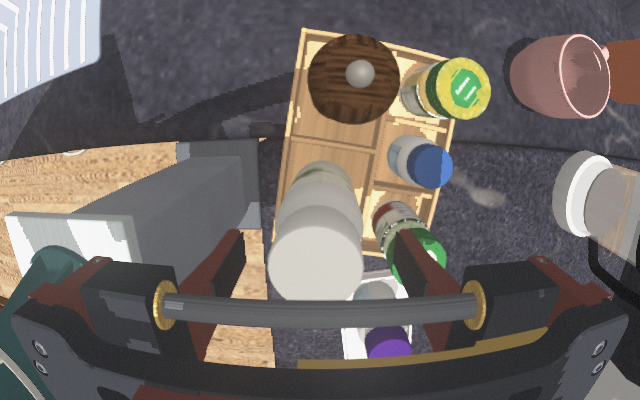

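```bash
python3 - <<'E'
from h import *
s=observe()
print(proj('wrist',[(400,205,181),(400,205,171),(418,297,177),(490.5,237.5,81)],s).round(), plane('wrist',[(316,256)],181,s),plane('wrist',[(361,74)],177,s))
E
```

```text
[[320. 272.]
 [320. 262.]
 [361.  77.]
 [432. 169.]] [[398.09588137 213.7584264  181.        ]] [[418.06293012 298.33833128 177.        ]]
```

carry_out(moves=[[-0.1, 0.2, 0, 0, 0, 0, 0], [-0.1, 0.2, 0, 0, 0, 0, 0.3], [-0.1, 0.2, 0, 0, 0, 0, 0.6], [-0.1, 0.2, 0, 0, 0, 0, 0.8], [-0.1, 0.2, 0, 0, 0, 0, 1], [-0.1, 0.2, 0, 0, 0, 0, 1], [-0.1, 0.2, 0, 0, 0, 0, 1], [-0.1, 0.2, 0, 0, 0, 0, 1]], grip_force=25)

```text
time_s: 4.0
eef_pos: [398.5, 207.4, 151.7]
tool_rot: [2.222, 2.22, 0.001]
wrist_force: [0.5, -1.2, -0.4]
gripper_width: 50.2
```

carry_out(moves=[[0, 0, 0.5, 0, 0, 0, 1], [0, 0, 1.5, 0, 0, 0, 1], [0, 0, 3, 0, 0, 0, 1], [0, 0, 5, 0, 0, 0, 1], [0, 0, 7, 0, 0, 0, 1], [0, 0, 9, 0, 0, 0, 1], [0, 0, 11, 0, 0, 0, 1], [0, 0, 12.5, 0, 0, 0, 1], [0, 0, 13.5, 0, 0, 0, 1], [0, 0, 14, 0, 0, 0, 1], [0, 0, 14, 0, 0, 0, 1]])

```text
time_s: 5.1
eef_pos: [398.3, 207.4, 292.0]
tool_rot: [2.222, 2.22, 0.001]
wrist_force: [0.0, 0.1, -3.6]
gripper_width: 49.8
```

```bash
python3 - <<'E'
from h import *
s,im=grab('wrist','w3.png'); print(s['eef_pos'],s['wrist_force'],s['gripper_width'])
E
```

```text
[398.26129732 207.37311858 292.03121572] [ 3.17523811e-03  1.02594636e-01 -3.61397020e+00] 49.75316295528296
```

View pics/w3.png

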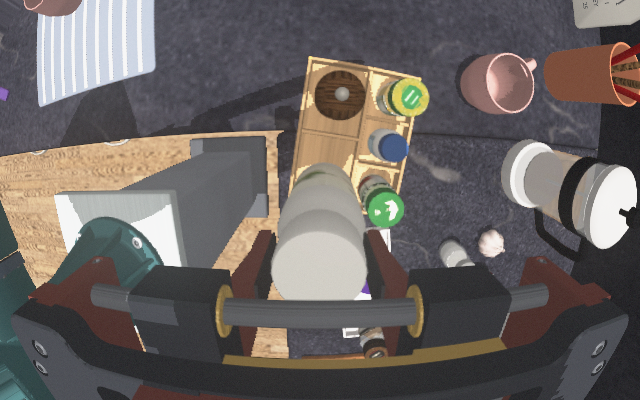

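carry_out(moves=[[0, -0.5, 0, 0, 0, 0, 1], [0.1, -1.5, 0, 0, 0, 0, 1], [0.3, -3, 0, 0, 0, 0, 1], [0.5, -5, 0, 0, 0, 0, 1], [0.7, -7.5, 0, 0, 0, 0, 1], [0.9, -10.5, 0, 0, 0, 0, 1], [1.2, -13.5, 0, 0, 0, 0, 1], [1.5, -16.5, 0, 0, 0, 0, 1], [1.7, -19.5, 0, 0, 0, 0, 1], [2, -22.5, 0, 0, 0, 0, 1], [2.3, -25.5, 0, 0, 0, 0, 1], [2.5, -28.5, 0, 0, 0, 0, 1]])

```text
time_s: 6.35
eef_pos: [422.6, -79.5, 291.2]
tool_rot: [-2.223, -2.219, 0.001]
wrist_force: [-0.1, 1.0, -4.5]
gripper_width: 50.3
```

carry_out(moves=[[0.3, -3, 0, 0, 0, 0, 1], [0.6, -6, 0, 0, 0, 0, 1], [0.8, -9, 0, 0, 0, 0, 1], [1, -12, 0, 0, 0, 0, 1], [1.3, -15, 0, 0, 0, 0, 1], [1.6, -18, 0, 0, 0, 0, 1], [1.8, -20.5, 0, 0, 0, 0, 1], [2, -22.5, 0, 0, 0, 0, 1], [2.2, -24, 0, 0, 0, 0, 1], [2.2, -24.7, 0, 0, 0, 0, 1], [2.2, -24.7, 0, 0, 0, 0, 1]])

```text
time_s: 7.45
eef_pos: [445.1, -325.1, 291.3]
tool_rot: [-2.223, -2.219, 0.0]
wrist_force: [-0.1, 0.7, -3.4]
gripper_width: 50.2
```

```bash
python3 - <<'E'
from h import *
s,im=grab('wrist','w4.png'); print(s['eef_pos'],s['wrist_force'],s['gripper_width'],s['qpos'].round(2))
s,im=grab('top','t4.png')
s,im=grab('side','s4.png')
E
```

```text
[ 445.10378555 -325.10081459  291.33524188] [-0.05499585  0.73451347 -3.36929751] 50.22883277362535 [-0.76  0.23  1.52 -0.    1.39 -0.75]
```

View pics/w4.png

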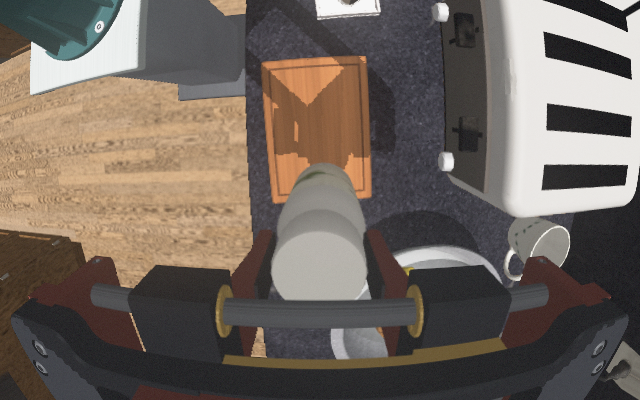

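View pics/s4.png

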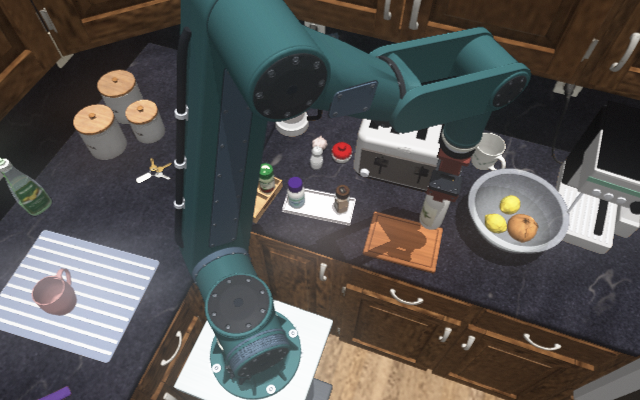

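carry_out(moves=[[0, 0, -1, 0, 0, 0, 1], [0, 0, -3, 0, 0, 0, 1], [0, 0, -5.5, 0, 0, 0, 1], [0, 0, -8, 0, 0, 0, 1], [0, 0, -10, 0, 0, 0, 1], [0, 0, -11.5, 0, 0, 0, 1], [0, 0, -12.4, 0, 0, 0, 1], [0, 0, -12.9, 0, 0, 0, 1], [0, 0, -13.1, 0, 0, 0, 1], [0, 0, -13.2, 0, 0, 0, 1], [0, 0, -13.2, 0, 0, 0, 1]])

```text
time_s: 8.7
eef_pos: [445.6, -325.0, 160.2]
tool_rot: [2.222, 2.22, -0.0]
wrist_force: [0.2, -0.7, -3.2]
gripper_width: 50.3
```

carry_out(moves=[[0, 0, -0.1, 0, 0, 0, 1], [0, 0, -0.1, 0, 0, 0, 1]])

```text
time_s: 8.9
eef_pos: [445.7, -325.3, 159.7]
tool_rot: [2.221, 2.219, -0.0]
wrist_force: [-1.2, 1.7, 3.0]
gripper_width: 50.1
```

carry_out(moves=[[0, 0, -0.1, 0, 0, 0, 1], [0, 0, -0.1, 0, 0, 0, 1]])

```text
time_s: 9.1
eef_pos: [446.1, -325.7, 159.6]
tool_rot: [2.22, 2.218, -0.0]
wrist_force: [-1.9, 0.8, 10.1]
gripper_width: 50.1
```

carry_out(moves=[[0, 0, 0.1, 0, 0, 0, 1], [0, 0, 0.1, 0, 0, 0, 0.8], [0, 0, 0.1, 0, 0, 0, 0.5], [0, 0, 0.1, 0, 0, 0, 0.2], [0, 0, 0.1, 0, 0, 0, 0], [0, 0, 0.1, 0, 0, 0, 0], [0, 0, 1.5, 0, 0, 0, 0], [0, 0, 4, 0, 0, 0, 0], [0, 0, 8, 0, 0, 0, 0], [0, 0, 12, 0, 0, 0, 0], [0, 0, 15, 0, 0, 0, 0], [0, 0, 15, 0, 0, 0, 0]])

```text
time_s: 10.3
eef_pos: [447.3, -326.5, 312.2]
tool_rot: [2.217, 2.214, 0.0]
wrist_force: [-0.2, 0.0, -0.4]
gripper_width: 88.0
```

```bash
python3 - <<'E'
from h import *
s,im=grab('wrist','w5.png'); print(s['eef_pos'],s['wrist_force'],s['gripper_width'],s['qpos'].round(2))
E
```

```text
[ 447.25849837 -326.46582699  312.21972263] [-0.15845459  0.01406715 -0.39672123] 88.04077712682607 [-0.76  0.22  1.49 -0.    1.43 -0.75]
```

View pics/w5.png

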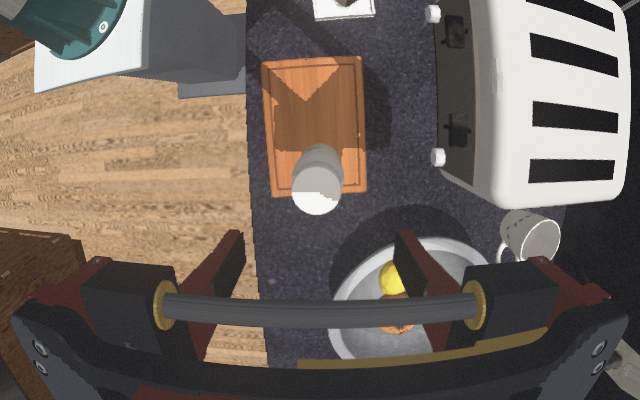

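```bash
python3 - <<'E'
from h import *
s=observe(); print(s['eef_pos'],s['tool_rot'],s['qpos'])
print(plane('wrist',[(316.5,189)],189,s),proj('wrist',[(445,-325,189),(445,-325,14)],s))
print(plane('wrist',[(262,57),(362,56),(367,190),(274,196)],14,s).round())
E
```

```text
[ 446.2220334  -325.53142059  309.58790879] [2.21943756e+00 2.21723681e+00 1.49827461e-04] [-7.55309435e-01  2.19134830e-01  1.49274882e+00 -3.91798683e-05
  1.42531841e+00 -7.54311766e-01]
[[ 443.7258365  -323.12588577  189.        ]] [[317.85303758 190.91369477]
 [317.92264182 160.24891263]]
[[ 363. -169.   14.]
 [ 509. -168.   14.]
 [ 521. -371.   14.]
 [ 377. -381.   14.]]
```

carry_out(moves=[[0, 2, 0, 0, 0, 0, 0], [-0.2, 6, 0, 0, 0, 0, 0], [-0.4, 11, 0, 0, 0, 0, 0], [-0.6, 16, 0, 0, 0, 0, 0], [-0.8, 21, 0, 0, 0, 0, 0], [-1, 26, 0, 0, 0, 0, 0], [-1.2, 31, 0, 0, 0, 0, 0], [-1.4, 36, 0, 0, 0, 0, 0], [-1.6, 41, 0, 0, 0, 0, 0], [-1.8, 46, 0, 0, 0, 0, 0], [-2.1, 51, 0, 0, 0, 0, 0], [-2.4, 55, 0, 0, 0, 0, 0]])

```text
time_s: 11.55
eef_pos: [418.4, 228.0, 305.7]
tool_rot: [-2.219, -2.22, 0.005]
wrist_force: [1.3, 0.0, -0.1]
gripper_width: 87.8
```

carry_out(moves=[[-0.2, 4, 0, 0, 0, 0, 0], [-0.2, 6.5, 0, 0, 0, 0, 0], [-0.3, 7.3, -1, 0, 0, 0, 0], [-0.3, 7.3, -2, 0, 0, 0, 0], [-0.3, 7.3, -2, 0, 0, 0, 0]])

```text
time_s: 12.05
eef_pos: [416.0, 296.6, 284.7]
tool_rot: [-2.222, -2.219, 0.009]
wrist_force: [-0.8, -0.6, -0.6]
gripper_width: 87.5
```

```bash
python3 - <<'E'
from h import *
s,im=grab('wrist','w6.png'); print(s['eef_pos'],s['tool_rot'],s['qpos'].round(2))
print(proj('wrist',[(418,298,177),(490.5,237.5,81)],s))
E
```

```text
[416.04723189 296.57462549 284.65060055] [-2.22154142 -2.21947897  0.00938148] [ 0.48  0.18  1.61 -0.    1.36  0.49]
[[322.34452734 193.67812508]
 [378.72067649 219.08773839]]
```

View pics/w6.png

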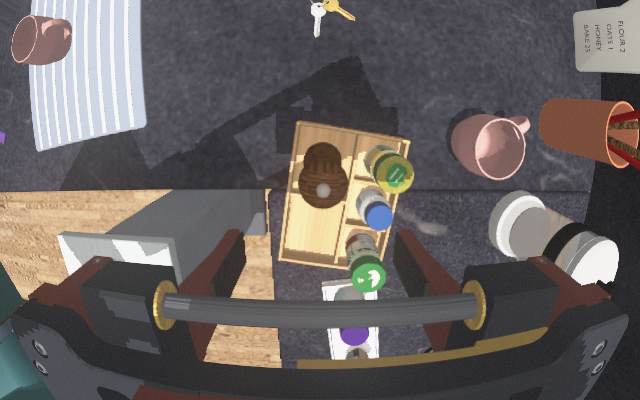

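carry_out(moves=[[0, 0.1, -1, 0, 0, 0, 0], [0, 0.1, -3, 0, 0, 0, 0], [0, 0.1, -6, 0, 0, 0, 0], [0, 0.1, -9, 0, 0, 0, 0], [0, 0.1, -12, 0, 0, 0, 0], [0, 0.1, -14.5, 0, 0, 0, 0], [0, 0.1, -15.8, 0, 0, 0, 0], [0, 0.1, -16.2, 0, 0, 0, 0], [0, 0.1, -16.2, 0, 0, 0, 0], [0, 0.1, -16.2, 0, 0, 0, 0], [0, 0.1, -16.2, 0, 0, 0, 0]])

```text
time_s: 13.2
eef_pos: [419.1, 299.6, 126.6]
tool_rot: [2.223, 2.22, 0.003]
wrist_force: [-0.6, -0.0, 0.8]
gripper_width: 87.9
```

```bash
python3 - <<'E'
from h import *
s,im=grab('wrist','w7.png'); print(s['eef_pos'],s['tool_rot'],s['wrist_force'])
print(proj('wrist',[(418,298,177),(418,298,147)],s))
E
```

```text
[419.07352483 299.55818607 126.58954754] [2.22259223 2.21955603 0.00298676] [-0.58327683 -0.02406368  0.84446955]
[[317.86739898 298.87090739]
 [317.96361899 265.97737645]]
```

View pics/w7.png

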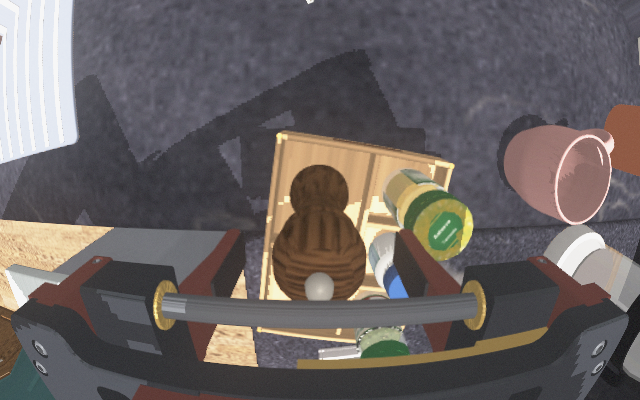

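carry_out(moves=[[0, 0, 0, 0, 0, 0, 0.3], [0, 0, 0, 0, 0, 0, 0.6], [0, 0, 0, 0, 0, 0, 0.8], [0, 0, 0, 0, 0, 0, 1], [0, 0, 0, 0, 0, 0, 1], [0, 0, 0, 0, 0, 0, 1], [0, 0, 0, 0, 0, 0, 1]], grip_force=30)

```text
time_s: 13.95
eef_pos: [418.4, 299.3, 125.6]
tool_rot: [2.222, 2.22, 0.0]
wrist_force: [0.9, 0.2, -0.4]
gripper_width: 48.0
```

carry_out(moves=[[0, 0, 0.5, 0, 0, 0, 1], [0, 0, 1.5, 0, 0, 0, 1], [0, 0, 3, 0, 0, 0, 1], [0, 0, 5, 0, 0, 0, 1], [0, 0, 7, 0, 0, 0, 1], [0, 0, 9, 0, 0, 0, 1], [0, 0, 11, 0, 0, 0, 1], [0, 0, 12.5, 0, 0, 0, 1], [0, 0, 13.5, 0, 0, 0, 1], [0, 0, 14, 0, 0, 0, 1], [0, 0, 14, 0, 0, 0, 1]])

```text
time_s: 15.05
eef_pos: [418.4, 299.4, 266.1]
tool_rot: [2.222, 2.22, 0.001]
wrist_force: [0.2, 0.4, -2.9]
gripper_width: 48.5
```

```bash
python3 - <<'E'
from h import *
s,im=grab('wrist','w8.png'); print(s['eef_pos'],s['tool_rot'],s['wrist_force'],s['gripper_width'])
E
```

```text
[418.36172527 299.42413246 266.13265931] [2.22236636e+00 2.22027978e+00 1.16541902e-03] [ 0.24150166  0.41256706 -2.85621237] 48.5402318967708
```

View pics/w8.png

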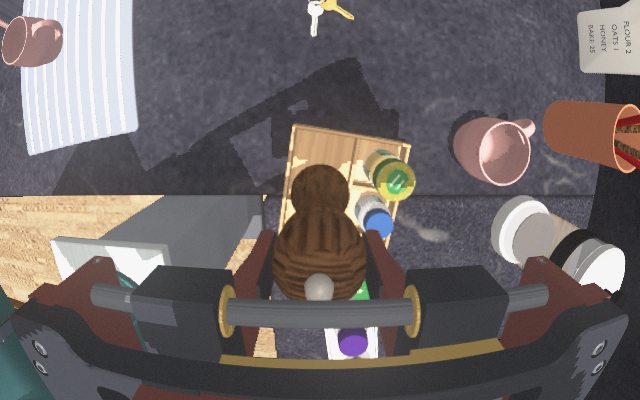

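carry_out(moves=[[0, -0.5, 0, 0, 0, 0, 1], [0.1, -1.5, 0, 0, 0, 0, 1], [0.2, -3, 0, 0, 0, 0, 1], [0.3, -5, 0, 0, 0, 0, 1], [0.4, -7.5, 0, 0, 0, 0, 1], [0.5, -10.5, 0, 0, 0, 0, 1], [0.6, -13.5, 0, 0, 0, 0, 1], [0.7, -16.5, 0, 0, 0, 0, 1], [0.8, -19.5, 0, 0, 0, 0, 1], [0.9, -22.5, 0, 0, 0, 0, 1], [1, -25.5, 0, 0, 0, 0, 1], [1.1, -28.5, 0, 0, 0, 0, 1]])

```text
time_s: 16.3
eef_pos: [428.3, 12.2, 265.5]
tool_rot: [-2.223, -2.219, 0.001]
wrist_force: [0.1, -0.6, -2.5]
gripper_width: 48.4
```

carry_out(moves=[[0.1, -3, 0, 0, 0, 0, 1], [0.2, -6, 0, 0, 0, 0, 1], [0.3, -9, 0, 0, 0, 0, 1], [0.4, -12, 0, 0, 0, 0, 1], [0.5, -15, 0, 0, 0, 0, 1], [0.7, -18, 0, 0, 0, 0, 1], [0.9, -20.5, 0, 0, 0, 0, 1], [1.1, -22.5, 0, 0, 0, 0, 1], [1.1, -23.8, 0, 0, 0, 0, 1], [1.1, -24.4, 0, 0, 0, 0, 1], [1.1, -24.4, 0, 0, 0, 0, 1]])

```text
time_s: 17.4
eef_pos: [439.7, -230.1, 265.4]
tool_rot: [-2.223, -2.219, 0.0]
wrist_force: [0.3, 0.1, -1.7]
gripper_width: 48.7
```

```bash
python3 - <<'E'
from h import *
s,im=grab('wrist','w9.png'); print(s['eef_pos'],s['tool_rot'],s['wrist_force'],s['gripper_width'])
s,im=grab('side','s9.png')
cv2.imwrite('pics/s9c.png',cv2.resize(im[120:290,320:520],None,fx=3,fy=3))
E
```

```text
[ 439.68496932 -230.06379423  265.4082826 ] [-2.22330384e+00 -2.21854795e+00  2.39689913e-04] [ 0.27563864  0.13664567 -1.72584341] 48.69744657462248
```

View pics/s9c.png

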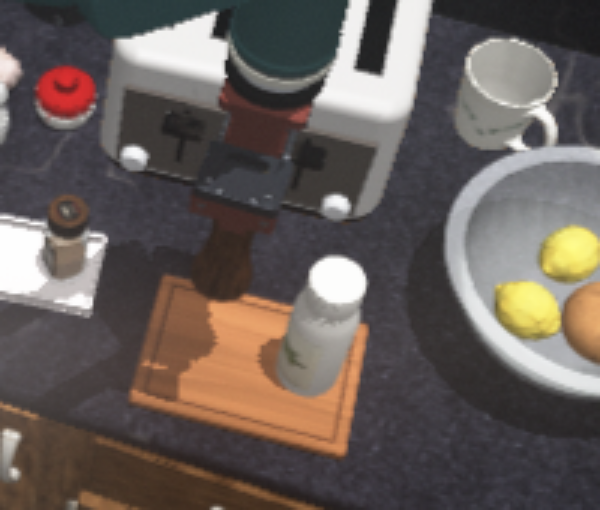

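carry_out(moves=[[0, 0, -1, 0, 0, 0, 1], [0, 0, -3, 0, 0, 0, 1], [0, 0, -5.5, 0, 0, 0, 1], [0, 0, -8, 0, 0, 0, 1], [0, 0, -10, 0, 0, 0, 1], [0, 0, -11.5, 0, 0, 0, 1], [0, 0, -12.4, 0, 0, 0, 1], [0, 0, -12.9, 0, 0, 0, 1], [0, 0, -13.1, 0, 0, 0, 1], [0, 0, -13.2, 0, 0, 0, 1], [0, 0, -13.2, 0, 0, 0, 1]])

```text
time_s: 18.6
eef_pos: [440.6, -229.9, 134.1]
tool_rot: [2.222, 2.22, 0.0]
wrist_force: [-0.2, 0.1, -2.5]
gripper_width: 48.4
```

carry_out(moves=[[0, 0, -0.1, 0, 0, 0, 1], [0, 0, -0.1, 0, 0, 0, 1]])

```text
time_s: 18.8
eef_pos: [440.9, -230.3, 133.6]
tool_rot: [2.221, 2.219, 0.0]
wrist_force: [0.5, 0.6, 2.9]
gripper_width: 48.4
```

Contact; release and rise.

carry_out(moves=[[0, 0, 0, 0, 0, 0, 0.8], [0, 0, 0, 0, 0, 0, 0.5], [0, 0, 0, 0, 0, 0, 0.2], [0, 0, 0, 0, 0, 0, 0], [0, 0, 0, 0, 0, 0, 0], [0, 0, 1.5, 0, 0, 0, 0], [0, 0, 4, 0, 0, 0, 0], [0, 0, 8, 0, 0, 0, 0], [0, 0, 12, 0, 0, 0, 0], [0, 0, 16, 0, 0, 0, 0], [0, 0, 17, 0, 0, 0, 0]])

```text
time_s: 19.9
eef_pos: [442.2, -230.9, 307.0]
tool_rot: [2.217, 2.215, 0.002]
wrist_force: [0.5, -0.9, -0.2]
gripper_width: 87.9
```

```bash
python3 - <<'E'
from h import *
s,im=grab('wrist','w10.png'); print(s['eef_pos'],s['tool_rot'],s['wrist_force'],s['gripper_width'])
print(proj('wrist',[(440,-230,185),(444,-324,189)],s))
E
```

```text
[ 442.19211622 -230.9238761   307.0343656 ] [2.21730027e+00 2.21534578e+00 1.98019363e-03] [ 0.50267997 -0.90173907 -0.23589406] 87.90560839195662
[[316.4660404  189.97210503]
 [320.59504122 277.85531639]]
```

View pics/w10.png

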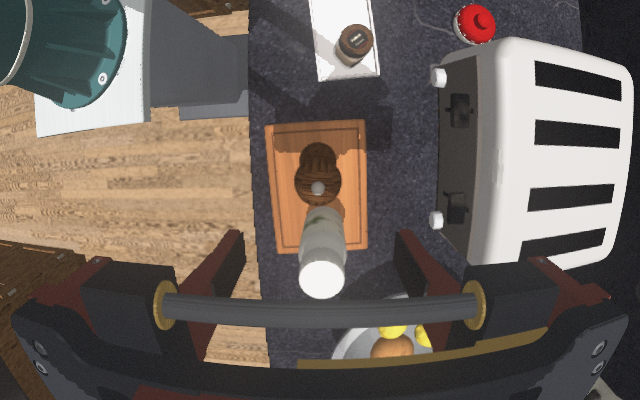

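```bash
python3 - <<'E'
from h import *
s=observe(); 
for a,b in [((438,76),(360,127)),((436,220),(443,122))]:
    o1,v1=ray('wrist',[a],s); o2,v2=ray('top',[b]); v1=v1[0];v2=v2[0]
    t=np.linalg.lstsq(np.c_[v1,-v2],o2-o1,rcond=None)[0]; print(o1+v1*t[0],o2+v2*t[1])
E
```

```text
[ 601.10154049 -103.22678205   68.81723223] [ 602.53167193 -103.7045544    69.33137733]
[ 609.25204028 -302.95113323   76.58473495] [ 608.79714635 -303.65853848   76.65898931]
```

carry_out(moves=[[0.2, 2, 0, 0, 0, 0, 0], [0.6, 6, 0, 0, 0, 0, 0], [1.1, 10.5, 0, 0, 0, 0, 0], [1.6, 15, 0, 0, 0, 0, 0], [2.1, 19.5, 0, 0, 0, 0, 0], [2.6, 24, 0, 0, 0, 0, 0], [3.1, 28.5, 0, 0, 0, 0, 0], [3.6, 33, 0, 0, 0, 0, 0], [4.1, 37.5, 0, 0, 0, 0, 0], [4.5, 42, -2, 0, 0, 0, 0], [4.8, 45, -5, 0, 0, 0, 0], [5, 46.7, -8, 0, 0, 0, 0]])

```text
time_s: 21.15
eef_pos: [489.3, 239.8, 220.0]
tool_rot: [-2.219, -2.222, 0.001]
wrist_force: [0.5, -0.4, -0.3]
gripper_width: 87.7
```

carry_out(moves=[[0, 0, -2, 0, 0, 0, 0], [0, 0, -4, 0, 0, 0, 0], [0, 0, -4, 0, 0, 0, 0], [0, 0, -4, 0, 0, 0, 0], [0, 0, -4, 0, 0, 0, 0]])

```text
time_s: 21.65
eef_pos: [490.7, 237.3, 183.1]
tool_rot: [2.223, 2.22, 0.001]
wrist_force: [0.7, -0.7, 0.8]
gripper_width: 88.3
```

```bash
python3 - <<'E'
from h import *
s,im=grab('wrist','w11.png'); print(s['eef_pos'],s['tool_rot'],s['wrist_force'],s['gripper_width'])
print(proj('wrist',[(490.5,237.5,81),(500,300,112),(476.5,169,112)],s))
E
```

```text
[490.65653159 237.29105604 183.14824952] [2.22277784e+00 2.21977847e+00 9.97369534e-04] [ 0.68377647 -0.67232222  0.80778911] 88.26344025291957
[[319.33604329 197.06801518]
 [332.01492372 128.44872118]
 [303.48102814 281.93392603]]
```

View pics/w11.png

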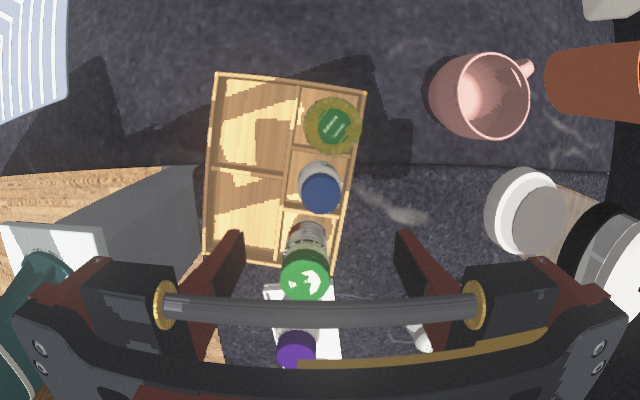

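carry_out(moves=[[0.1, 0.1, -2, 0, 0, 0, 0], [0.1, 0.1, -5, 0, 0, 0, 0], [0.1, 0.1, -8, 0, 0, 0, 0], [0.1, 0.1, -10.5, 0, 0, 0, 0], [0.1, 0.1, -12.5, 0, 0, 0, 0], [0.1, 0.1, -13.5, 0, 0, 0, 0], [0.1, 0.1, -13.9, 0, 0, 0, 0], [0.1, 0.1, -13.9, 0, 0, 0, 0], [0.1, 0.1, -13.9, 0, 0, 0, 0], [0.1, 0.1, -13.9, 0, 0, 0, 0]])

```text
time_s: 22.7
eef_pos: [492.1, 238.6, 44.7]
tool_rot: [2.222, 2.22, 0.003]
wrist_force: [0.4, -0.5, 0.2]
gripper_width: 87.8
```

```bash
python3 - <<'E'
from h import *
s,im=grab('wrist','w12.png'); print(s['eef_pos'],s['tool_rot'],s['wrist_force'],s['gripper_width'])
E
```

```text
[492.08173527 238.62615738  44.66399363] [2.2219231  2.21980119 0.00268584] [ 0.37330954 -0.54184496  0.23048531] 87.79329081032729
```

View pics/w12.png

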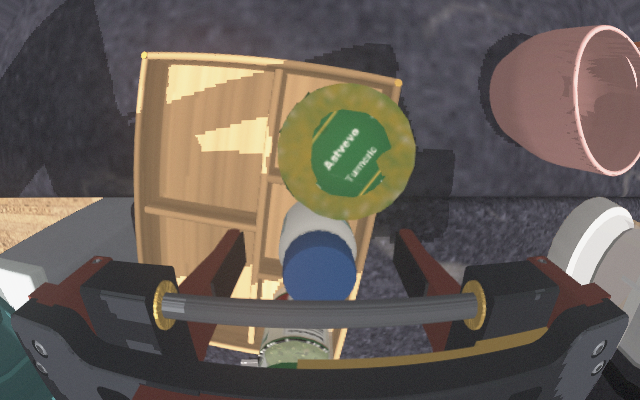

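Clear of the greens, the blue cap centred between the fingers. Close lightly.

carry_out(moves=[[0, 0, 0, 0, 0, 0, 0.2], [0, 0, 0, 0, 0, 0, 0.4], [0, 0, 0, 0, 0, 0, 0.5], [0, 0, 0, 0, 0, 0, 0.7], [0, 0, 0, 0, 0, 0, 1], [0, 0, 0, 0, 0, 0, 1], [0, 0, 0, 0, 0, 0, 1]], grip_force=15)

```text
time_s: 23.45
eef_pos: [491.2, 238.3, 43.6]
tool_rot: [-2.222, -2.22, 0.0]
wrist_force: [-0.7, 0.5, -0.2]
gripper_width: 42.8
```

carry_out(moves=[[0, 0, 0.5, 0, 0, 0, 1], [0, 0, 1.5, 0, 0, 0, 1], [0, 0, 3.5, 0, 0, 0, 1], [0, 0, 6, 0, 0, 0, 1], [0, 0, 9, 0, 0, 0, 1], [0, 0, 12, 0, 0, 0, 1], [0, 0, 14, 0, 0, 0, 1], [0, 0, 15, 0, 0, 0, 1]])

```text
time_s: 24.25
eef_pos: [492.4, 238.8, 196.5]
tool_rot: [2.221, 2.219, 0.006]
wrist_force: [0.5, 0.4, -1.3]
gripper_width: 42.6
```

carry_out(moves=[[-0.1, -1, 0, 0, 0, 0, 1], [-0.2, -3, 0, 0, 0, 0, 1], [-0.4, -6, 0, 0, 0, 0, 1], [-0.6, -9, 0, 0, 0, 0, 1], [-0.8, -12, 0, 0, 0, 0, 1], [-1, -15, 0, 0, 0, 0, 1], [-1.2, -18, 0, 0, 0, 0, 1], [-1.4, -21, 0, 0, 0, 0, 1], [-1.6, -23, 0, 0, 0, 0, 1], [-1.6, -24, 0, 0, 0, 0, 1], [-1.6, -24, 0, 0, 0, 0, 1], [-1.6, -24, 0, 0, 0, 0, 1]])

```text
time_s: 25.45
eef_pos: [474.8, -1.3, 193.1]
tool_rot: [-2.222, -2.219, 0.001]
wrist_force: [-1.6, 0.0, -0.7]
gripper_width: 42.6
```

```bash
python3 - <<'E'
from h import *
s,im=grab('wrist','w13.png'); print(s['eef_pos'],s['tool_rot'],s['wrist_force'],s['gripper_width'])
print(proj('wrist',[(464.2,67.5,109),(485,-73,109)],s))
E
```

```text
[474.84612105  -1.28809143 193.12578577] [-2.22223837e+00 -2.21892222e+00  5.30023660e-04] [-1.62342778  0.04171194 -0.70621786] 42.61495112505366
[[306.16829679 119.91087219]
 [330.80224206 277.73804928]]
```

View pics/w13.png

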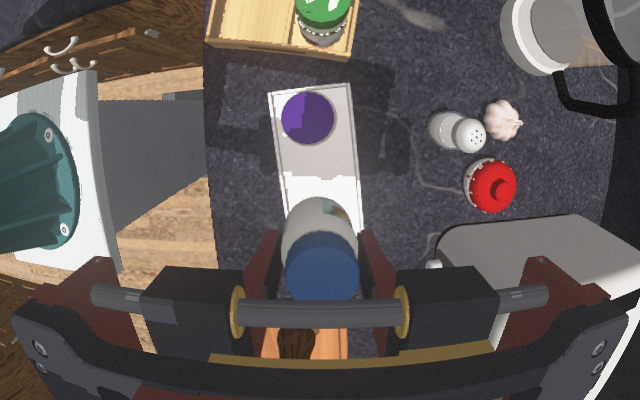

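carry_out(moves=[[0, -0.2, -1, 0, 0, 0, 1], [0, -0.2, -3, 0, 0, 0, 1], [0, -0.2, -6, 0, 0, 0, 1], [0, -0.2, -9, 0, 0, 0, 1], [0, -0.2, -12, 0, 0, 0, 1], [0, -0.2, -13.5, 0, 0, 0, 1], [0, -0.2, -14.4, 0, 0, 0, 1], [0, -0.2, -14.9, 0, 0, 0, 1], [0, -0.2, -15.1, 0, 0, 0, 1], [0, -0.2, -15.1, 0, 0, 0, 1], [0, -0.2, -15.2, 0, 0, 0, 1], [0, -0.2, -15.2, 0, 0, 0, 1]])

```text
time_s: 26.7
eef_pos: [475.8, -3.7, 42.2]
tool_rot: [2.222, 2.22, 0.001]
wrist_force: [-1.1, -0.6, -0.7]
gripper_width: 42.3
```

carry_out(moves=[[0, 0, -0.05, 0, 0, 0, 1], [0, 0, -0.1, 0, 0, 0, 1]])

```text
time_s: 26.9
eef_pos: [475.7, -3.8, 41.4]
tool_rot: [2.222, 2.22, 0.001]
wrist_force: [-2.4, 0.4, 15.2]
gripper_width: 42.3
```

carry_out(moves=[[0, 0, 0, 0, 0, 0, 0.4], [0, 0, 0, 0, 0, 0, 0.2], [0, 0, 0, 0, 0, 0, 0], [0, 0, 0, 0, 0, 0, 0], [0, 0, 0, 0, 0, 0, 0], [0, 0, 2, 0, 0, 0, 0], [0, 0, 5, 0, 0, 0, 0], [0, 0, 9, 0, 0, 0, 0], [0, 0, 13, 0, 0, 0, 0], [0, 0, 13, 0, 0, 0, 0]])

```text
time_s: 27.9
eef_pos: [479.0, -4.1, 175.4]
tool_rot: [2.217, 2.215, 0.009]
wrist_force: [0.3, -0.4, -0.6]
gripper_width: 88.1
```

carry_out(moves=[[0.4, -2, 0, 0, 0, 0, 0], [0.8, -5, 0, 0, 0, 0, 0], [1, -7, 0, 0, 0, 0, 0], [1, -7, 0, 0, 0, 0, 0], [1, -7, 0, 0, 0, 0, 0]])

```text
time_s: 28.4
eef_pos: [484.5, -73.4, 169.8]
tool_rot: [-2.223, -2.217, 0.001]
wrist_force: [0.3, -0.3, -0.7]
gripper_width: 87.6
```

```bash
python3 - <<'E'
from h import *
s,im=grab('wrist','w14.png'); print(s['eef_pos'],s['tool_rot'],s['wrist_force'],s['gripper_width'])
print(proj('wrist',[(464.2,67.5,109),(485,-73,109),(475.5,-3.5,79)],s))
s,im=grab('top','t14.png')
E
```

```text
[484.536144   -73.4334542  169.75973467] [-2.22282814e+00 -2.21744566e+00  8.09087545e-04] [ 0.29171235 -0.32797393 -0.6549274 ] 87.62916163030968
[[290.91945738  23.64621856]
 [320.41412473 211.95573686]
 [308.47858225 118.27786316]]
```

View pics/w14.png

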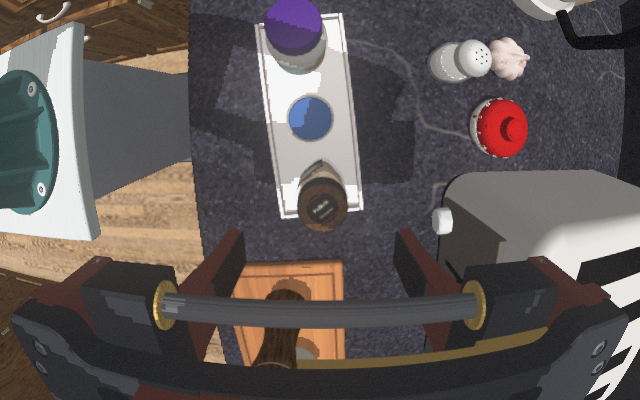

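```bash
python3 - <<'E'
from h import *
s=observe(); print(s['eef_pos'],plane('wrist',[(323,203)],109,s),plane('wrist',[(310,119)],79,s),plane('wrist',[(294,26)],109,s))
E
```

```text
[484.5462912  -72.77721174 170.01980969] [[486.97093913 -65.29506002 109.        ]] [[476.63968158  -3.47568573  79.        ]] [[466.19190668  66.27069908 109.        ]]
```

carry_out(moves=[[0.1, 0.5, -1, 0, 0, 0, 0], [0.1, 0.5, -3, 0, 0, 0, 0], [0.1, 0.5, -6, 0, 0, 0, 0], [0.1, 0.5, -8, 0, 0, 0, 0], [0.1, 0.5, -10, 0, 0, 0, 0], [0.1, 0.5, -11.5, 0, 0, 0, 0], [0.1, 0.5, -12.2, 0, 0, 0, 0], [0.1, 0.5, -12.2, 0, 0, 0, 0], [0.1, 0.5, -12.2, 0, 0, 0, 0], [0.1, 0.5, -12.2, 0, 0, 0, 0]])

```text
time_s: 29.5
eef_pos: [486.9, -68.6, 49.3]
tool_rot: [2.221, 2.22, 0.001]
wrist_force: [-0.5, -0.2, 0.5]
gripper_width: 87.7
```

```bash
python3 - <<'E'
from h import *
s,im=grab('wrist','w15.png'); print(s['eef_pos'],s['tool_rot'],s['wrist_force'],s['gripper_width'])
print(proj('wrist',[(486.5,-68.5,109),(486.5,-68.5,90)],s))
E
```

```text
[486.89096008 -68.61505725  49.30346192] [2.22141975e+00 2.21981174e+00 1.05663283e-03] [-0.49115183 -0.15829133  0.50536103] 87.73281755321
[[319.44615445 308.56850531]
 [319.34535507 284.01898387]]
```

View pics/w15.png

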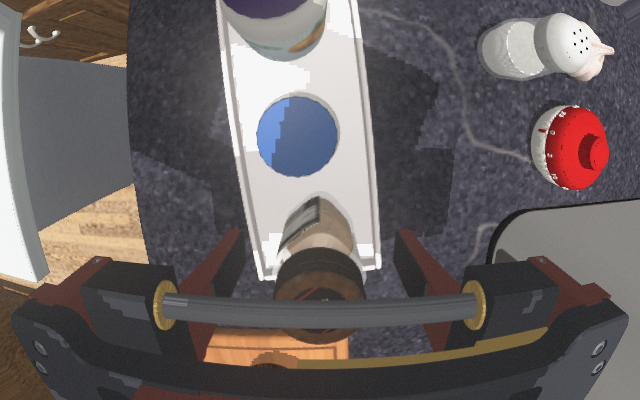

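carry_out(moves=[[0, 0.2, 0, 0, 0, 0, 0], [0, 0.2, 0, 0, 0, 0, 0.2], [0, 0.2, 0, 0, 0, 0, 0.4], [0, 0.2, 0, 0, 0, 0, 0.5], [0, 0.2, 0, 0, 0, 0, 0.7], [0, 0.2, 0, 0, 0, 0, 1], [0, 0.2, 0, 0, 0, 0, 1], [0, 0.2, 0, 0, 0, 0, 1], [0, 0.2, 0, 0, 0, 0, 1]], grip_force=15)

```text
time_s: 30.45
eef_pos: [486.3, -66.7, 48.6]
tool_rot: [-2.223, -2.22, -0.0]
wrist_force: [0.4, 0.5, -0.4]
gripper_width: 46.5
```

carry_out(moves=[[0, 0, 0.5, 0, 0, 0, 1], [0, 0, 1.5, 0, 0, 0, 1], [0, 0, 3.5, 0, 0, 0, 1], [0, 0, 6, 0, 0, 0, 1], [0, 0, 9, 0, 0, 0, 1], [0, 0, 12, 0, 0, 0, 1], [0, 0, 15, 0, 0, 0, 1], [0, 0, 17, 0, 0, 0, 1], [0, 0, 18, 0, 0, 0, 1], [0, 0, 18, 0, 0, 0, 1]])

```text
time_s: 31.45
eef_pos: [487.0, -66.8, 230.3]
tool_rot: [2.221, 2.218, 0.002]
wrist_force: [0.2, -0.5, -0.5]
gripper_width: 46.0
```

```bash
python3 - <<'E'
from h import *
s,im=grab('wrist','w16.png'); print(s['eef_pos'],s['tool_rot'],s['wrist_force'],s['gripper_width'])
E
```

```text
[487.01366084 -66.84432821 230.25913595] [2.22052868 2.21848232 0.00235167] [ 0.22034201 -0.47628459 -0.5115061 ] 46.04751541542145
```

View pics/w16.png

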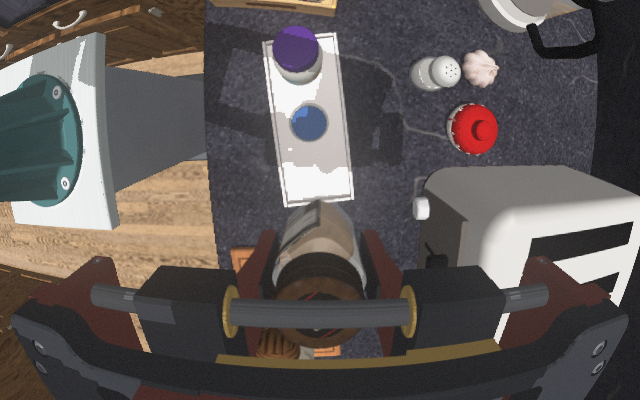

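```bash
python3 - <<'E'
from h import *
for eef,rot,pts in [((416.05,296.57,284.65),(-2.2215,-2.2195,.0094),[(298,120),(279,261),(411,137)]),((490.66,237.29,183.15),(2.2228,2.2198,.001),[(217,71),(203,254),(367,92)])]:
    s=dict(eef_pos=np.array(eef),tool_rot=np.array(rot))
    FL,FR,RL=plane('wrist',pts,36,s); y=FL-FR;x=RL-FL
    print(FL.round(),np.linalg.norm(y),np.linalg.norm(x),np.arctan2(-y[0],y[1]),np.arctan2(x[1],x[0]),(FR+RL)/2)
    c=(FR+RL)/2; t=-.152; print(c[:2]+42*np.array([np.cos(t),np.sin(t)]))
im=cv2.imread('pics/w11.png'); cv2.imwrite('pics/w11c.png',cv2.resize(im[60:280,190:390],None,fx=2.7,fy=2.7,interpolation=cv2.INTER_CUBIC))
E
```

```text
[387. 359.  36.] 208.46699653203402 154.0398462221288 -0.15733287691090697 -0.13249545650615363 [446.6459948  245.95658215  36.        ]
[488.16174422 239.59713642]
[387. 358.  36.] 205.1461063579034 153.01515833305172 -0.15950454654441776 -0.16525660208057985 [446.0299186 243.9720471  36.       ]
[487.54566802 237.61260138]
```

View pics/w11c.png

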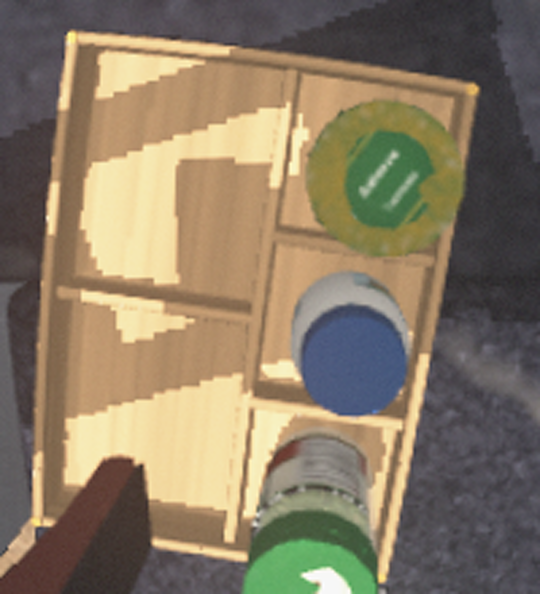

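```bash
python3 - <<'E'
from h import *
s=dict(eef_pos=np.array((490.66,237.29,183.15)),tool_rot=np.array((2.2228,2.2198,.001)))
w=lambda p:(190+(p[0]+.5)/2.7-.5,60+(p[1]+.5)/2.7-.5)
print(plane('wrist',[w((355,247)),w((328,412)),w((341,330))],36,s))
print(plane('wrist',[w((262,315)),w((420,345))],36,s))
E
```

```text
[[492.43181261 272.47453393  36.        ]
 [481.91696069 207.76100289  36.        ]
 [487.1263228  240.68132049  36.        ]]
[[457.13058578 246.63484139  36.        ]
 [517.34476736 234.7855577   36.        ]]
```

carry_out(moves=[[0, 1, 0, 0, 0, 0, 1], [0, 3, 0, 0, 0, 0, 1], [0, 6, 0, 0, 0, 0, 1], [0, 9, 0, 0, 0, 0, 1], [0.1, 12, 0, 0, 0, 0, 1], [0.1, 15, 0, 0, 0, 0, 1], [0.1, 18, 0, 0, 0, 0, 1], [0.1, 21, 0, 0, 0, 0, 1], [0.1, 24, 0, 0, 0, 0, 1], [0.1, 27, 0, 0, 0, 0, 1], [0.1, 29, 0, 0, 0, 0, 1], [0.1, 30.4, 0, 0, 0, 0, 1]])

```text
time_s: 32.7
eef_pos: [485.8, 239.0, 227.1]
tool_rot: [-2.22, -2.221, 0.004]
wrist_force: [-0.7, -0.0, -1.1]
gripper_width: 46.5
```

carry_out(moves=[[0, 0, 0, 0, 0, 0, 1], [0, 0, 0, 0, 0, 0, 1], [0, 0, -1, 0, 0, 0, 1], [0, 0, -3, 0, 0, 0, 1], [0, 0, -5, 0, 0, 0, 1], [0, 0, -6, 0, 0, 0, 1], [0, 0, -6, 0, 0, 0, 1], [0, 0, -6, 0, 0, 0, 1]])

```text
time_s: 33.5
eef_pos: [487.5, 237.0, 168.8]
tool_rot: [-2.223, -2.22, 0.0]
wrist_force: [0.4, 1.2, -0.2]
gripper_width: 46.3
```

```bash
python3 - <<'E'
from h import *
s,im=grab('wrist','w17.png'); print(s['eef_pos'],s['tool_rot'],s['wrist_force'],s['gripper_width'])
s,im=grab('top','t17.png'); cv2.imwrite('pics/t17c.png',cv2.resize(im[130:250,160:310],None,fx=4,fy=4,interpolation=cv2.INTER_CUBIC))
E
```

```text
[487.49659399 236.96290967 168.78823775] [-2.22328148e+00 -2.21953687e+00  1.22990051e-04] [ 0.39587409  1.16687476 -0.18298484] 46.3440216402556
```

View pics/w17.png

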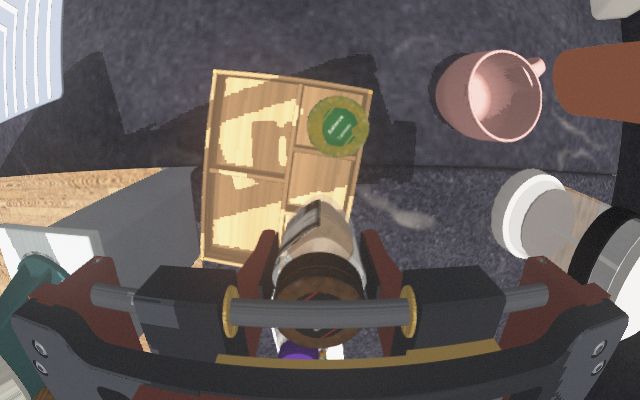

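View pics/t17c.png

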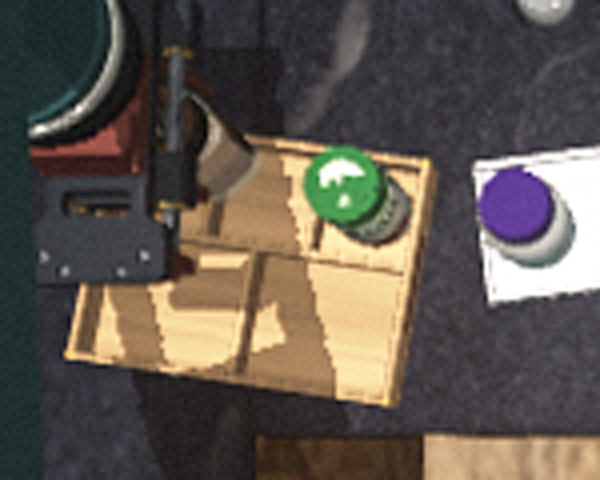

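carry_out(moves=[[0, 0, -1, 0, 0, 0, 1], [0, 0, -3, 0, 0, 0, 1], [0, 0, -5, 0, 0, 0, 1], [0, 0, -6.5, 0, 0, 0, 1], [0, 0, -7.5, 0, 0, 0, 1], [0, 0, -8, 0, 0, 0, 1], [0, 0, -8.5, 0, 0, 0, 1], [0, 0, -9, 0, 0, 0, 1], [0, 0, -9.5, 0, 0, 0, 1], [0, 0, -9.5, 0, 0, 0, 1]])

```text
time_s: 34.6
eef_pos: [487.0, 237.3, 73.3]
tool_rot: [-2.222, -2.22, 0.001]
wrist_force: [-1.7, -0.5, -1.4]
gripper_width: 46.5
```

carry_out(moves=[[0, 0, -0.7, 0, 0, 0, 1], [0, 0, -1.3, 0, 0, 0, 1], [0, 0, -1.8, 0, 0, 0, 1], [0, 0, -2.1, 0, 0, 0, 1], [0, 0, -2.2, 0, 0, 0, 1], [0, 0, -2.2, 0, 0, 0, 1], [0, 0, -2.3, 0, 0, 0, 1], [0, 0, -2.3, 0, 0, 0, 1]])

```text
time_s: 35.4
eef_pos: [487.4, 237.4, 50.7]
tool_rot: [2.223, 2.22, 0.0]
wrist_force: [-0.2, 0.0, -1.3]
gripper_width: 46.2
```

carry_out(moves=[[0, 0, -0.05, 0, 0, 0, 1], [0, 0, -0.1, 0, 0, 0, 1]])

```text
time_s: 35.6
eef_pos: [487.6, 237.5, 50.4]
tool_rot: [2.222, 2.22, 0.001]
wrist_force: [-1.9, -0.2, 11.5]
gripper_width: 46.7
```

carry_out(moves=[[0, 0, 0, 0, 0, 0, 0.4], [0, 0, 0, 0, 0, 0, 0.2], [0, 0, 0, 0, 0, 0, 0], [0, 0, 0, 0, 0, 0, 0], [0, 0, 0, 0, 0, 0, 0], [0, 0, 2, 0, 0, 0, 0], [0, 0, 5, 0, 0, 0, 0], [0, 0, 9, 0, 0, 0, 0], [0, 0, 13, 0, 0, 0, 0], [0, 0, 17, 0, 0, 0, 0], [0, 0, 21, 0, 0, 0, 0], [0, 0, 24, 0, 0, 0, 0]])

```text
time_s: 36.8
eef_pos: [487.7, 237.5, 292.4]
tool_rot: [2.222, 2.22, 0.004]
wrist_force: [0.4, -0.5, 0.2]
gripper_width: 87.6
```

```bash
python3 - <<'E'
from h import *
s,im=grab('wrist','w18.png'); print(s['eef_pos'],s['tool_rot'],s['wrist_force'],s['gripper_width'])
print(proj('wrist',[(487,238,111)],s))
E
```

```text
[487.66838139 237.5329651  292.39416041] [2.22171489 2.2196907  0.00357821] [ 0.41973862 -0.49757766  0.23331982] 87.57253752875243
[[318.50300862 177.54675138]]
```

View pics/w18.png

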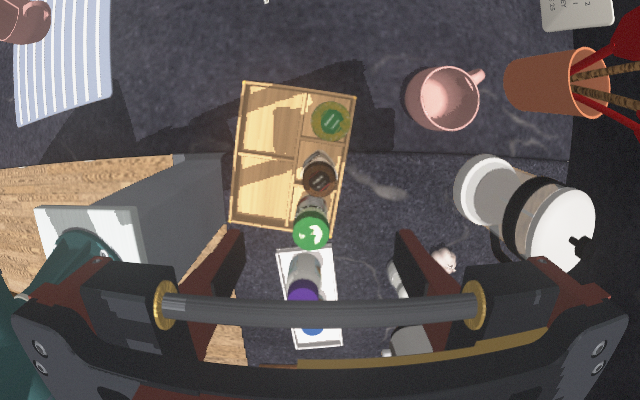

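carry_out(moves=[[-0.2, -2, 0, 0, 0, 0, 0], [-0.6, -6, 0, 0, 0, 0, 0], [-1.1, -10.5, 0, 0, 0, 0, 0], [-1.6, -15, 0, 0, 0, 0, 0], [-2.1, -19.5, 0, 0, 0, 0, 0], [-2.6, -24, 0, 0, 0, 0, 0], [-3.1, -28.5, 0, 0, 0, 0, 0], [-3.6, -33, 0, 0, 0, 0, 0], [-4.1, -37.5, 0, 0, 0, 0, 0], [-4.4, -42, 0, 0, 0, 0, 0], [-4.6, -45, 0, 0, 0, 0, 0], [-4.7, -46.7, 0, 0, 0, 0, 0]])

```text
time_s: 38.05
eef_pos: [439.8, -232.0, 289.3]
tool_rot: [-2.225, -2.218, 0.001]
wrist_force: [-0.0, 0.3, -0.3]
gripper_width: 87.8
```

carry_out(moves=[[0, 0, 0, 0, 0, 0, 0], [0, 0, 0, 0, 0, 0, 0], [0, 0, 0, 0, 0, 0, 0]])

```text
time_s: 38.35
eef_pos: [440.2, -228.1, 289.5]
tool_rot: [-2.22, -2.221, -0.001]
wrist_force: [0.4, 0.6, 0.5]
gripper_width: 87.9
```

```bash
python3 - <<'E'
from h import *
s,im=grab('wrist','w19.png'); print(s['eef_pos'],s['tool_rot'],s['wrist_force'],s['gripper_width'])
print(proj('wrist',[(440.5,-230,177),(444,-324,189)],s))
s,im=grab('top','t19.png'); cv2.imwrite('pics/t19c.png',cv2.resize(im[140:250,160:490],None,fx=2.4,fy=2.4,interpolation=cv2.INTER_CUBIC))
E
```

```text
[ 440.22342601 -228.06585779  289.47026955] [-2.22038465e+00 -2.22108654e+00 -5.96325880e-04] [0.41022047 0.60763363 0.48111697] 87.915214274536
[[319.91586787 196.27075961]
 [323.27809382 289.96178089]]
```

View pics/w19.png

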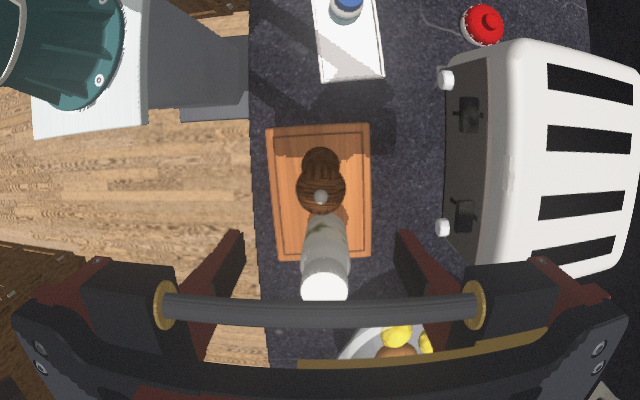

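View pics/t19c.png

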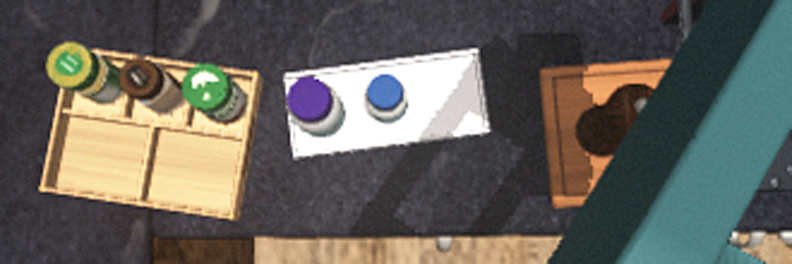

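carry_out(moves=[[0, 0, -1, 0, 0, 0, 0], [0, 0, -3, 0, 0, 0, 0], [0, 0, -6, 0, 0, 0, 0], [0, 0, -9, 0, 0, 0, 0], [0, 0, -12, 0, 0, 0, 0], [0, 0, -14, 0, 0, 0, 0], [0, 0, -15.2, 0, 0, 0, 0], [0, 0, -15.6, 0, 0, 0, 0], [0, 0, -15.6, 0, 0, 0, 0], [0, 0, -15.6, 0, 0, 0, 0], [0, 0, -15.6, 0, 0, 0, 0]])

```text
time_s: 39.55
eef_pos: [441.0, -230.1, 134.6]
tool_rot: [2.221, 2.219, 0.0]
wrist_force: [0.0, 0.2, -0.1]
gripper_width: 87.6
```

carry_out(moves=[[0, 0, 0, 0, 0, 0, 0.3], [0, 0, 0, 0, 0, 0, 0.6], [0, 0, 0, 0, 0, 0, 0.8], [0, 0, 0, 0, 0, 0, 1], [0, 0, 0, 0, 0, 0, 1], [0, 0, 0, 0, 0, 0, 1], [0, 0, 0, 0, 0, 0, 1]], grip_force=30)

```text
time_s: 40.25
eef_pos: [440.4, -229.8, 133.6]
tool_rot: [2.222, 2.22, 0.0]
wrist_force: [0.4, 0.1, -0.3]
gripper_width: 48.5
```

carry_out(moves=[[0, 0, 0.5, 0, 0, 0, 1], [0, 0, 1.5, 0, 0, 0, 1], [0, 0, 3, 0, 0, 0, 1], [0, 0, 5, 0, 0, 0, 1], [0, 0, 7, 0, 0, 0, 1], [0, 0, 9, 0, 0, 0, 1], [0, 0, 11, 0, 0, 0, 1], [0, 0, 12.5, 0, 0, 0, 1], [0, 0, 13.5, 0, 0, 0, 1], [0, 0, 14, 0, 0, 0, 1], [0, 0, 14, 0, 0, 0, 1]])

```text
time_s: 41.35
eef_pos: [440.3, -229.7, 274.1]
tool_rot: [2.222, 2.22, 0.0]
wrist_force: [0.2, -0.4, -3.6]
gripper_width: 48.9
```

```bash
python3 - <<'E'
from h import *
s,im=grab('wrist','w20.png'); print(s['eef_pos'],s['tool_rot'],s['wrist_force'],s['gripper_width'])
E
```

```text
[ 440.31460065 -229.70933687  274.08870299] [2.22206897e+00 2.21989865e+00 5.87158471e-05] [ 0.24019511 -0.43793351 -3.6392671 ] 48.897522474727495
```

View pics/w20.png

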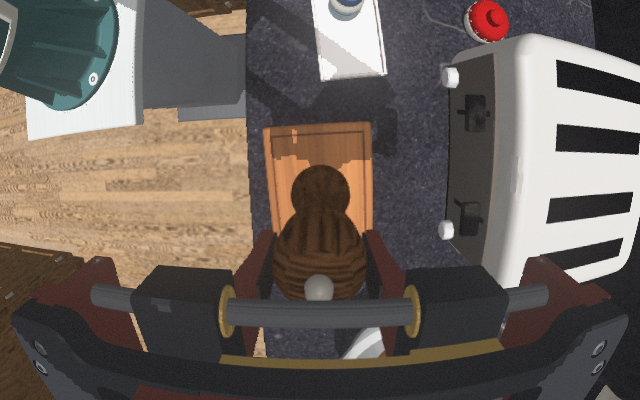

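carry_out(moves=[[0, 0.5, 0, 0, 0, 0, 1], [-0.1, 1.5, 0, 0, 0, 0, 1], [-0.2, 3, 0, 0, 0, 0, 1], [-0.3, 5, 0, 0, 0, 0, 1], [-0.4, 7.5, 0, 0, 0, 0, 1], [-0.5, 10.5, 0, 0, 0, 0, 1], [-0.6, 13.5, 0, 0, 0, 0, 1], [-0.7, 16.5, 0, 0, 0, 0, 1], [-0.8, 19.5, 0, 0, 0, 0, 1], [-0.9, 22.5, 0, 0, 0, 0, 1], [-1, 25.5, 0, 0, 0, 0, 1], [-1.1, 28.5, 0, 0, 0, 0, 1]])

```text
time_s: 42.6
eef_pos: [428.0, 57.5, 273.5]
tool_rot: [-2.221, -2.22, 0.0]
wrist_force: [-0.3, -0.3, -3.3]
gripper_width: 48.3
```

carry_out(moves=[[-0.1, 3, 0, 0, 0, 0, 1], [-0.2, 6, 0, 0, 0, 0, 1], [-0.3, 9, 0, 0, 0, 0, 1], [-0.4, 12, 0, 0, 0, 0, 1], [-0.5, 15, 0, 0, 0, 0, 1], [-0.7, 18, 0, 0, 0, 0, 1], [-0.9, 20.5, 0, 0, 0, 0, 1], [-1.1, 22.5, 0, 0, 0, 0, 1], [-1.1, 23.8, 0, 0, 0, 0, 1], [-1.1, 24.4, 0, 0, 0, 0, 1], [-1.1, 24.4, 0, 0, 0, 0, 1], [-1.1, 24.4, 0, 0, 0, 0, 1]])

```text
time_s: 43.8
eef_pos: [418.0, 298.7, 273.5]
tool_rot: [2.223, 2.22, -0.001]
wrist_force: [-1.2, -0.4, -2.5]
gripper_width: 48.7
```

```bash
python3 - <<'E'
from h import *
s,im=grab('wrist','w21.png'); print(s['eef_pos'],s['tool_rot'],s['wrist_force'],s['gripper_width'])
s,im=grab('side','s21.png'); cv2.imwrite('pics/s21c.png',cv2.resize(im[90:270,160:360],None,fx=3,fy=3))
E
```

```text
[418.03001456 298.69376122 273.49527854] [ 2.22254822e+00  2.22005572e+00 -1.29362649e-03] [-1.19903296 -0.42870534 -2.49684471] 48.65670960039659
```

View pics/w21.png

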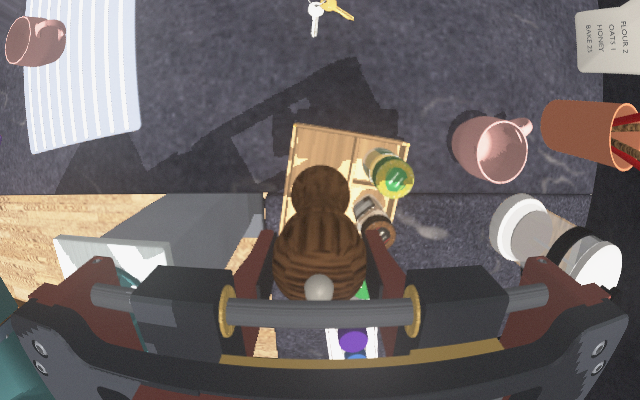

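View pics/s21c.png

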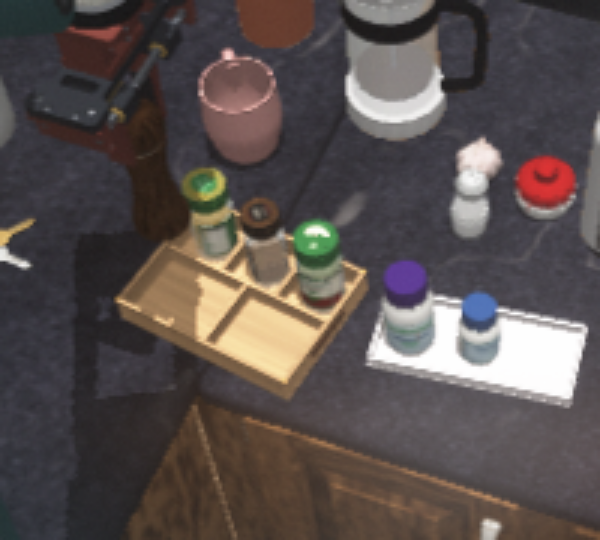

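carry_out(moves=[[0, 0, -1, 0, 0, 0, 1], [0, 0, -3, 0, 0, 0, 1], [0, 0, -5.5, 0, 0, 0, 1], [0, 0, -8, 0, 0, 0, 1], [0, 0, -10, 0, 0, 0, 1], [0, 0, -11.5, 0, 0, 0, 1], [0, 0, -12.8, 0, 0, 0, 1], [0, 0, -13.8, 0, 0, 0, 1], [0, 0, -14.4, 0, 0, 0, 1], [0, 0, -14.7, 0, 0, 0, 1], [0, 0, -14.8, 0, 0, 0, 1], [0, 0, -14.8, 0, 0, 0, 1]])

```text
time_s: 45.1
eef_pos: [418.6, 299.5, 126.0]
tool_rot: [2.222, 2.22, 0.001]
wrist_force: [0.2, 0.0, -2.1]
gripper_width: 48.7
```

carry_out(moves=[[0, 0, -0.1, 0, 0, 0, 1], [0, 0, -0.1, 0, 0, 0, 1]])

```text
time_s: 45.3
eef_pos: [418.9, 299.8, 125.6]
tool_rot: [2.222, 2.22, 0.003]
wrist_force: [-0.4, 0.1, 4.5]
gripper_width: 48.8
```

carry_out(moves=[[0, 0, 0, 0, 0, 0, 0.8], [0, 0, 0, 0, 0, 0, 0.5], [0, 0, 0, 0, 0, 0, 0.2], [0, 0, 0, 0, 0, 0, 0], [0, 0, 0, 0, 0, 0, 0], [0, 0, 1.5, 0, 0, 0, 0], [0, 0, 4, 0, 0, 0, 0], [0, 0, 8, 0, 0, 0, 0], [0, 0, 12, 0, 0, 0, 0], [0, 0, 16, 0, 0, 0, 0], [0, 0, 18, 0, 0, 0, 0]])

```text
time_s: 46.4
eef_pos: [419.4, 300.0, 308.2]
tool_rot: [2.222, 2.219, 0.007]
wrist_force: [0.8, 0.1, 0.3]
gripper_width: 87.5
```

carry_out(moves=[[0.1, -2, 0, 0, 0, 0, 0], [0.3, -6, 0, 0, 0, 0, 0], [0.5, -11, 0, 0, 0, 0, 0], [0.7, -16, 0, 0, 0, 0, 0], [0.9, -21, 0, 0, 0, 0, 0], [1.1, -26, 0, 0, 0, 0, 0], [1.3, -31, 0, 0, 0, 0, 0], [1.6, -36, 0, 0, 0, 0, 0], [1.9, -41, 0, 0, 0, 0, 0], [2.1, -46, 0, 0, 0, 0, 0], [2.3, -51, 0, 0, 0, 0, 0], [2.5, -56, 0, 0, 0, 0, 0]])

```text
time_s: 47.6
eef_pos: [442.8, -262.3, 304.5]
tool_rot: [-2.223, -2.22, -0.0]
wrist_force: [1.1, 0.4, 0.8]
gripper_width: 87.7
```

carry_out(moves=[[0.1, -4, 0, 0, 0, 0, 0], [0.2, -6.4, 0, 0, 0, 0, 0], [0.2, -6.4, 0, 0, 0, 0, 0], [0.2, -6.4, 0, 0, 0, 0, 0]])

```text
time_s: 48.0
eef_pos: [444.9, -323.9, 304.1]
tool_rot: [-2.223, -2.218, -0.001]
wrist_force: [-0.2, 0.7, -0.3]
gripper_width: 87.7
```

```bash
python3 - <<'E'
from h import *
s,im=grab('wrist','w22.png'); print(s['eef_pos'],s['tool_rot'],s['wrist_force'],s['gripper_width'])
print(proj('wrist',[(445.3,-325,189)],s))
s,im=grab('side','s22.png'); cv2.imwrite('pics/s22c.png',cv2.resize(im[100:300,160:430],None,fx=2.9,fy=2.9))
E
```

```text
[ 444.85991288 -323.85058966  304.06926978] [-2.22262270e+00 -2.21795762e+00 -6.12140629e-04] [-0.21362262  0.71362228 -0.34667149] 87.67746571993587
[[320.14322563 194.74401644]]
```

View pics/w22.png

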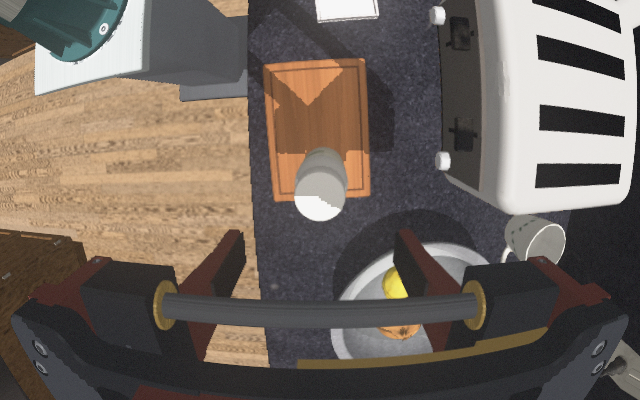

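View pics/s22c.png

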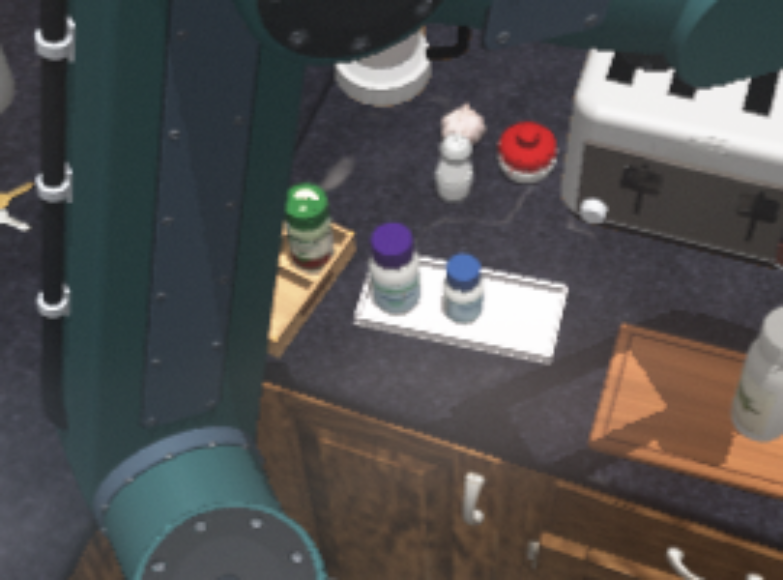

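carry_out(moves=[[0, 0, -1, 0, 0, 0, 0], [0, 0, -3, 0, 0, 0, 0], [0, 0, -6, 0, 0, 0, 0], [0, 0, -9, 0, 0, 0, 0], [0, 0, -11.5, 0, 0, 0, 0], [0, 0, -13.5, 0, 0, 0, 0], [0, 0, -14.2, 0, 0, 0, 0], [0, 0, -14.5, 0, 0, 0, 0], [0, 0, -14.5, 0, 0, 0, 0], [0, 0, -14.5, 0, 0, 0, 0]])

```text
time_s: 49.1
eef_pos: [445.9, -324.5, 160.6]
tool_rot: [2.221, 2.219, 0.0]
wrist_force: [0.4, 0.1, 0.2]
gripper_width: 87.9
```

carry_out(moves=[[0, 0, 0, 0, 0, 0, 0.3], [0, 0, 0, 0, 0, 0, 0.6], [0, 0, 0, 0, 0, 0, 0.8], [0, 0, 0, 0, 0, 0, 1], [0, 0, 0, 0, 0, 0, 1], [0, 0, 0, 0, 0, 0, 1], [0, 0, 0, 0, 0, 0, 1]], grip_force=25)

```text
time_s: 49.8
eef_pos: [445.5, -324.3, 159.7]
tool_rot: [2.222, 2.22, 0.0]
wrist_force: [0.9, -0.0, 0.6]
gripper_width: 50.1
```

carry_out(moves=[[0, 0, 0.5, 0, 0, 0, 1], [0, 0, 1.5, 0, 0, 0, 1], [0, 0, 3, 0, 0, 0, 1], [0, 0, 5, 0, 0, 0, 1], [0, 0, 7, 0, 0, 0, 1], [0, 0, 9, 0, 0, 0, 1], [0, 0, 11, 0, 0, 0, 1], [0, 0, 12.5, 0, 0, 0, 1], [0, 0, 13.5, 0, 0, 0, 1], [0, 0, 14, 0, 0, 0, 1], [0, 0, 14, 0, 0, 0, 1]])

```text
time_s: 50.9
eef_pos: [445.2, -324.2, 300.0]
tool_rot: [2.222, 2.22, -0.0]
wrist_force: [-0.3, -0.6, -4.4]
gripper_width: 50.2
```

```bash
python3 - <<'E'
from h import *
s,im=grab('wrist','w23.png'); print(s['eef_pos'],s['tool_rot'],s['wrist_force'],s['gripper_width'])
E
```

```text
[ 445.23605416 -324.20830521  300.03279636] [ 2.22225790e+00  2.22000174e+00 -1.58753835e-04] [-0.30709659 -0.58753747 -4.41751679] 50.20985723244817
```

View pics/w23.png

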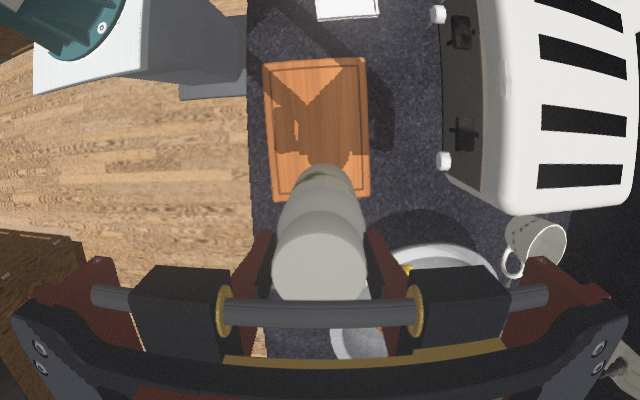

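carry_out(moves=[[0, 0.5, 0, 0, 0, 0, 1], [-0.1, 1.5, 0, 0, 0, 0, 1], [-0.3, 3, 0, 0, 0, 0, 1], [-0.5, 5, 0, 0, 0, 0, 1], [-0.7, 7.5, 0, 0, 0, 0, 1], [-0.9, 10.5, 0, 0, 0, 0, 1], [-1.1, 13.5, 0, 0, 0, 0, 1], [-1.3, 16.5, 0, 0, 0, 0, 1], [-1.5, 19.5, 0, 0, 0, 0, 1], [-1.8, 22.5, 0, 0, 0, 0, 1], [-2, 25.5, 0, 0, 0, 0, 1], [-2.2, 28.5, 0, 0, 0, 0, 1]])

```text
time_s: 52.15
eef_pos: [421.8, -36.6, 299.7]
tool_rot: [-2.222, -2.221, -0.001]
wrist_force: [0.6, 0.6, -4.0]
gripper_width: 50.3
```

carry_out(moves=[[-0.3, 3, 0, 0, 0, 0, 1], [-0.6, 6, 0, 0, 0, 0, 1], [-0.8, 9, 0, 0, 0, 0, 1], [-1, 12, 0, 0, 0, 0, 1], [-1.3, 15, 0, 0, 0, 0, 1], [-1.6, 18, 0, 0, 0, 0, 1], [-1.8, 20.5, 0, 0, 0, 0, 1], [-2, 22.5, 0, 0, 0, 0, 1], [-2.2, 23.8, 0, 0, 0, 0, 1], [-2.2, 24.4, 0, 0, 0, 0, 1], [-2.2, 24.4, 0, 0, 0, 0, 1], [-2.2, 24.4, 0, 0, 0, 0, 1]])

```text
time_s: 53.35
eef_pos: [401.1, 204.3, 299.6]
tool_rot: [2.222, 2.22, -0.001]
wrist_force: [0.2, -0.3, -3.9]
gripper_width: 50.3
```

```bash
python3 - <<'E'
from h import *
s,im=grab('wrist','w24.png'); print(s['eef_pos'],s['tool_rot'],s['wrist_force'],s['gripper_width'])
s,im=grab('side','s24.png'); cv2.imwrite('pics/s24c.png',cv2.resize(im[90:270,160:360],None,fx=3,fy=3))
E
```

```text
[401.05101337 204.25699605 299.58741149] [ 2.22235373e+00  2.22001089e+00 -9.04561462e-04] [ 0.22042899 -0.33952917 -3.88032449] 50.31703432370183
```

View pics/w24.png

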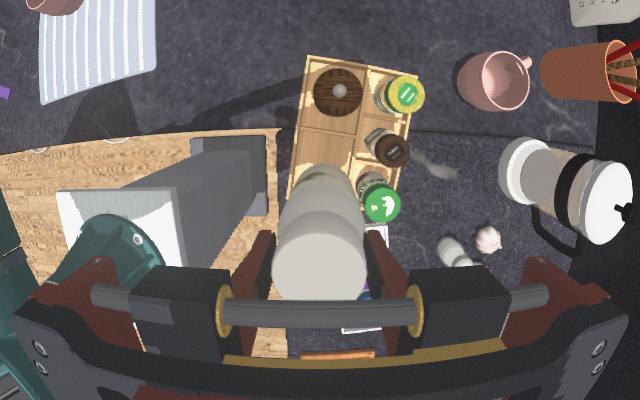

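View pics/s24c.png

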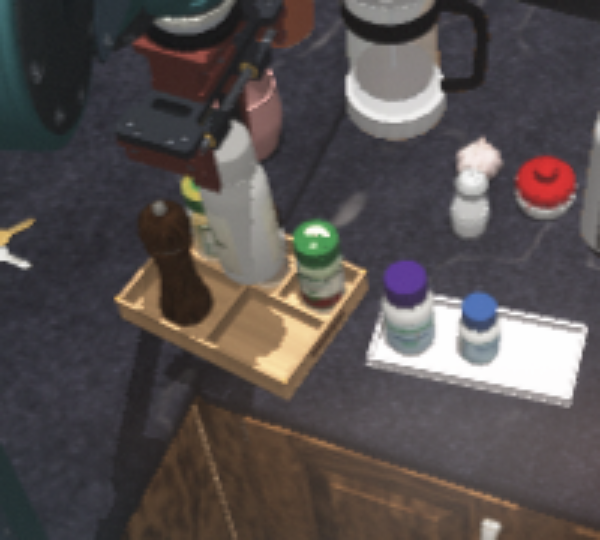

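carry_out(moves=[[0, 0, -1, 0, 0, 0, 1], [0, 0, -3, 0, 0, 0, 1], [0, 0, -5.5, 0, 0, 0, 1], [0, 0, -8, 0, 0, 0, 1], [0, 0, -10, 0, 0, 0, 1], [0, 0, -11.3, 0, 0, 0, 1], [0, 0, -11.9, 0, 0, 0, 1], [0, 0, -12.5, 0, 0, 0, 1], [0, 0, -13, 0, 0, 0, 1], [0, 0, -13, 0, 0, 0, 1]])

```text
time_s: 54.45
eef_pos: [401.2, 204.7, 169.4]
tool_rot: [-2.223, -2.22, 0.0]
wrist_force: [-0.4, 1.2, -3.8]
gripper_width: 50.4
```

carry_out(moves=[[0, 0, -0.6, 0, 0, 0, 1], [0, 0, -1.1, 0, 0, 0, 1], [0, 0, -1.5, 0, 0, 0, 1], [0, 0, -1.7, 0, 0, 0, 1], [0, 0, -1.8, 0, 0, 0, 1], [0, 0, -1.8, 0, 0, 0, 1], [0, 0, -1.85, 0, 0, 0, 1], [0, 0, -1.85, 0, 0, 0, 1]])

```text
time_s: 55.25
eef_pos: [401.2, 205.0, 151.7]
tool_rot: [-2.222, -2.22, -0.0]
wrist_force: [-2.5, 0.4, 4.9]
gripper_width: 50.2
```

Contact with the floor at the expected height; release and rise.

carry_out(moves=[[0, 0, 0, 0, 0, 0, 0.8], [0, 0, 0, 0, 0, 0, 0.5], [0, 0, 0, 0, 0, 0, 0.2], [0, 0, 0, 0, 0, 0, 0], [0, 0, 0, 0, 0, 0, 0], [0, 0, 1.5, 0, 0, 0, 0], [0, 0, 4, 0, 0, 0, 0], [0, 0, 8, 0, 0, 0, 0], [0, 0, 12, 0, 0, 0, 0], [0, 0, 16, 0, 0, 0, 0], [0, 0, 18, 0, 0, 0, 0], [0, 0, 18, 0, 0, 0, 0]])

```text
time_s: 56.45
eef_pos: [403.4, 205.5, 334.3]
tool_rot: [2.22, 2.218, 0.01]
wrist_force: [0.1, 0.0, -0.2]
gripper_width: 87.8
```

```bash
python3 - <<'E'
from h import *
s,im=grab('wrist','w25.png'); print(s['eef_pos'],s['tool_rot'],s['wrist_force'],s['gripper_width'])
print(proj('wrist',[(401,204,181),(418.5,299,177),(487,238,111)],s))
E
```

```text
[403.38713327 205.52713696 334.32570304] [2.22024775 2.21808867 0.00988846] [ 0.07357897  0.041993   -0.16079565] 87.78407483659059
[[316.24752573 185.3785178 ]
 [333.30505516  93.9923381 ]
 [384.16276141 146.23311568]]
```

carry_out(moves=[[0.5, -4, 0, 0, 0, 0, 0], [1, -9, 0, 0, 0, 0, 0], [1.5, -14, 0, 0, 0, 0, 0], [2, -19, 0, 0, 0, 0, 0], [2.5, -24, 0, 0, 0, 0, 0], [3, -29, 0, 0, 0, 0, 0], [3.5, -34, 0, 0, 0, 0, 0], [4, -38, 0, 0, 0, 0, 0], [4, -41, 0, 0, 0, 0, 0], [4, -43, 0, 0, 0, 0, 0], [4, -43, 0, 0, 0, 0, 0]])

```text
time_s: 57.6
eef_pos: [440.4, -227.1, 328.7]
tool_rot: [-2.224, -2.215, 0.002]
wrist_force: [0.4, 0.9, -0.2]
gripper_width: 87.7
```

```bash
python3 - <<'E'
from h import *
s,im=grab('top','t26.png'); print(s['eef_pos'],s['wrist_force'],s['joint_velocities'].round(3))
cv2.imwrite('pics/t26c.png',cv2.resize(im[140:250,160:400],None,fx=3.3,fy=3.3,interpolation=cv2.INTER_CUBIC))
print(proj('top',[(401,204,181),(418.5,299,177),(487,238,111),(476,-3.5,79),(500,300,112),(476.5,169,112),(464,67.5,109)]).round(1))
s,im=grab('side','s26.png')
E
```

```text
[ 440.3747721  -227.14096875  328.65419257] [ 0.35537634  0.93917178 -0.16727215] [ 0.043 -0.024  0.021  0.025  0.021  0.036]
[[219.4 205.5]
 [175.8 198. ]
 [215.1 172. ]
 [319.5 177.6]
 [188.8 166.8]
 [244.5 175.9]
 [288.4 180.8]]
```

View pics/w25.png

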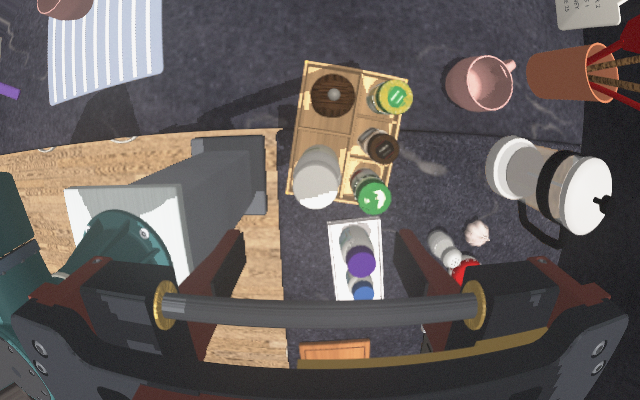

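View pics/t26c.png

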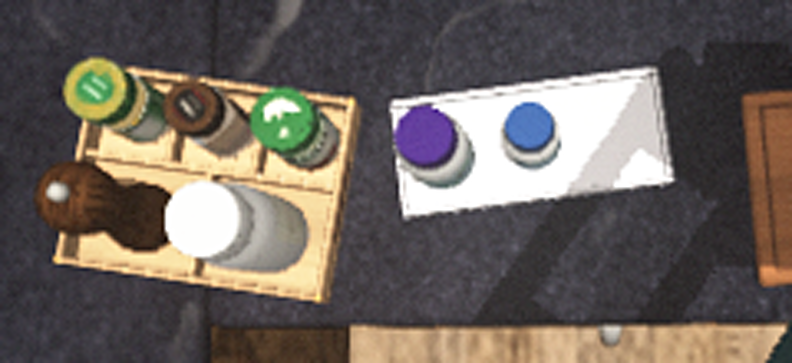

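View pics/s26.png

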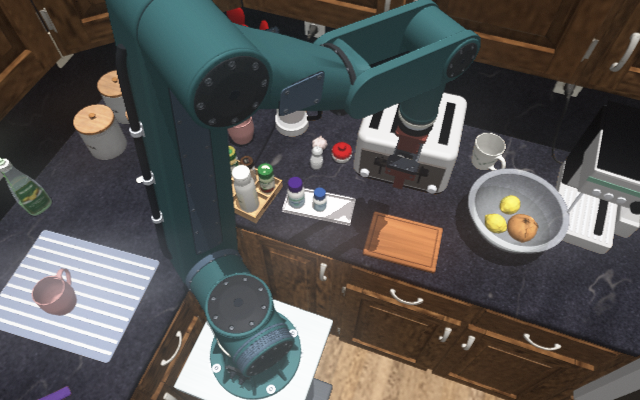

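```bash
python3 - <<'E'
from h import *
for f in ('top0','t26'):
    im=cv2.imread(f'pics/{f}.png'); hsv=cv2.cvtColor(im,cv2.COLOR_BGR2HSV); H,S,V=[hsv[...,i].astype(int) for i in range(3)]
    def cap(nm,sel,box,z):
        x0,y0,x1,y1=box; mm=np.zeros(im.shape[:2],np.uint8); mm[y0:y1,x0:x1]=sel[y0:y1,x0:x1]*255
        cs,_=cv2.findContours(mm,cv2.RETR_EXTERNAL,cv2.CHAIN_APPROX_NONE); cc=max(cs,key=cv2.contourArea)
        e=cv2.fitEllipse(cv2.convexHull(cc)); print(f,nm,np.round(e[0],1),np.round(e[1],1),plane('top',[e[0]],z).round(1))
    cap('cream',(S<15)&(V>245),(205,190,240,222),181)
    cap('purple',(H>120)&(H<150)&(S>80),(275,165,310,200),109)
    cap('greenb',(H>45)&(H<85)&(S>100)&(V>70),(234,160,262,195),112)
    cap('greena',(H>20)&(H<85)&(S>120)&(V>70),(175,150,200,182),112)
    cap('mill',(V<110)&(H<20)&(S>60),(165,185,190,216),147)
    if f=='t26':
        cap('blue',(H>95)&(H<125)&(S>110)&(V>90),(305,165,335,190),79)
        cap('dark',(V<110)&(H<20)&(S>40),(205,160,226,182),111)
E
```

```text
top0 cream [219.5 206.1] [21.7 22.5] [[399.6 203.9 181. ]]
top0 purple [288.4 180.8] [17.5 18.9] [[464.2  67.5 109. ]]
top0 greenb [245.1 175.7] [18.5 18.8] [[477.  167.5 112. ]]
top0 greena [188.5 166.8] [17.7 19.3] [[500.2 300.5 112. ]]
top0 mill [182.4 199.5] [23.5 24.7] [[419.  297.2 147. ]]
t26 cream [220.6 206. ] [21.7 22.5] [[399.9 201.5 181. ]]
t26 purple [288.4 180.9] [17.7 18.9] [[463.9  67.6 109. ]]
t26 greenb [245.  175.7] [18.6 18.8] [[476.9 167.7 112. ]]
t26 greena [188.6 166.7] [17.8 19. ] [[500.2 300.4 112. ]]
t26 mill [181.8 199.5] [23.3 24.3] [[419.  298.4 147. ]]
t26 blue [320.  177.6] [13.6 14.1] [[476.1  -4.7  79. ]]
t26 dark [217.8 172.8] [17.1 19. ] [[484.9 231.8 111. ]]
```

carry_out(moves=[[0, 0, 0, 0, 0, 0, 0], [0, 0, 0, 0, 0, 0, 0], [0, 0, 0, 0, 0, 0, 0]])

```text
time_s: 58.0
eef_pos: [441.3, -224.2, 331.1]
tool_rot: [-2.221, -2.222, -0.0]
wrist_force: [0.1, -0.5, 0.1]
gripper_width: 87.9
```

```bash
python3 - <<'E'
from rig import observe, ctrl
print(observe()['time_s'],ctrl.finish_job())
E
```

```text
the job is handed in; nothing more can be done
58.0 None
```

The job is done and handed in at 58 s; the rig reports no verdict. I moved the tall cream bottle and then the mill onto the board. Next the blue-capped bottle went to the middle of the white tray and the dark-capped jar to the caddy's rear middle compartment. Last, the mill and the tall bottle went back to their own front compartments.

Final checks, from the top camera:
- **Mill and tall bottle:** within about 3 mm of where they started.
- **Green-capped jars and purple-capped bottle:** moved less than 1 mm.
- **Blue-capped bottle:** at (476, -5) mm, close to the tray's centre.
- **Dark-capped jar:** about (41, -6) mm in the caddy's frame, well inside its limits.
- **Upright and let go:** everything looked upright in the pictures, and the gripper was open and well clear. I did not measure tilt angles.

- **Disagreement:** the wrist camera read y about 2 to 5 mm higher than the top camera throughout, more when close up. I took values in between.
- **Unexplained:** the grip on the dark jar closed to 46 mm rather than 41, probably because the jar is not round.

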